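# Load the tumbling barrels onto their splined drives

### The job

Slide each barrel that is there down onto the splined stub of its own colour's drive head, turned so that the teeth line up and it stands fully home and flat on the flange, and close each barrel with the lid of its own colour, pushed in so that it lies flat on the rim. When all of them are on and closed, throw the start switch fully to on. Leave the hammer, brick, mandrel and jar where they are.

Things in the scene. Friction and masses are not known exactly. Their poses are not given: they have to be found in the camera images.
- barrel_red: The red barrel, loose, upright; may be absent. Square open cup 64 x 64 x 100 mm tall, 280 g +-20%, black foot, red walls 4 mm thick, inside 56 x 56 mm. Origin: centre of underside; z up; x, y square to the sides. Underside has a cross-shaped socket on the origin, 36 mm deep, slots 43 x 13 mm along x and y, towards the white stripe in the middle of each side: fits at any quarter turn.
- barrel_blue: The blue barrel, loose; may be absent. Same shape, size, origin, axes and socket as the red one.
- barrel_yellow: The yellow barrel, loose; may be absent. Same shape, size, origin, axes and socket as the red one.
- lid_red: The red lid, always there, 100 g, lying on its plug. Plate 72 x 72 x 6 mm (z 10 to 16 mm), black bar grip on top 40 (x) x 20 (y) mm up to z 50 mm; square plug below, 44 mm wide for 4 mm, then 50 mm for 6 mm. Origin: centre of plug underside; sides along x, y. Fitted: plug in the barrel's mouth, sides parallel, plate on the rim, origin 90 mm above the barrel's. Not needed if its barrel is absent.
- lid_blue: The blue lid, loose, always there. Same shape, size, origin and axes as the red one.
- lid_yellow: The yellow lid, loose, always there. Same shape, size, origin and axes as the red one.
- stub_red (a point): Stub of the red-collared drive head (fixed, 112 mm wide, 40 mm high). Point: on its axis, on top of the 80 mm flange, 40 mm above bench; a seated barrel's origin comes here. x, y along the teeth: upright cross 40 x 10 mm, 16 mm high, then 37 x 7 mm to 22 mm; 9 mm pilot pin to 30.5 mm. Stopped at any angle; turns against slight friction (0.06 N m).
- stub_blue (a point): Stub of the blue-collared drive head, elsewhere on the bench. Same shape, size, point and axes as the red one.
- stub_yellow (a point): Stub of the yellow-collared drive head, elsewhere on the bench. Same shape, size, point and axes as the red one.
- switch (a joint): Start switch: red toggle lever 80 mm long on a grey block fixed to the bench. 0 = off (leaning towards the block's -x, to the robot), 1.0 rad = fully on (leaning to +x, away from the robot); starts off and stays where it is left.
- switch_tip (a point): Centre of the red ball (26 mm) on the lever, 80 mm from the hinge, which is 22 mm above the bench on a block 70 x 50 x 25 mm; rod 10 mm thick. Off, the ball is 92 mm up; throwing it on carries it 77 mm along this point's x axis as seen from above (within 0.15 rad of straight away from the robot), 102 mm up midway. About 1 N.
- hammer: Bystander: hammer, lying on the bench. To be left where it is.
- firebrick: Bystander: white soldering brick, 80 x 130 x 40 mm; origin under its centre. To be left where it is.
- mandrel: Bystander: upright steel ring mandrel on a round foot 60 mm across, 150 mm tall; origin under its foot. To be left where it is.
- flux_jar: Bystander: closed jar, 60 mm across, 70 mm tall; origin under its centre. To be left where it is.

How it is judged (in metres and radians):
On the way, in this order (a step that is already met when the one before it is completed fails the run):
1. every barrel present is fully home on its own drive and closed with its own lid, the switch still off (horizontal distance between barrel_red and stub_red below 0.006 m and z of barrel_red in the frame of stub_red below 0.005 m and angle between each of barrel_red, barrel_blue, barrel_yellow's own z axis and vertical below 0.06 rad and horizontal distance between lid_red and barrel_red below 0.008 m and z of lid_red in the frame of barrel_red between 0.084 and 0.094 m and angle between the z axis of lid_red and the z axis of barrel_red, either way round below 0.06 rad and horizontal distance between barrel_blue and stub_blue below 0.006 m and z of barrel_blue in the frame of stub_blue below 0.005 m and horizontal distance between lid_blue and barrel_blue below 0.008 m and z of lid_blue in the frame of barrel_blue between 0.084 and 0.094 m and angle between the z axis of lid_blue and the z axis of barrel_blue, either way round below 0.06 rad and horizontal distance between barrel_yellow and stub_yellow below 0.006 m and z of barrel_yellow in the frame of stub_yellow below 0.005 m and horizontal distance between lid_yellow and barrel_yellow below 0.008 m and z of lid_yellow in the frame of barrel_yellow between 0.084 and 0.094 m and angle between the z axis of lid_yellow and the z axis of barrel_yellow, either way round below 0.06 rad and value of joint switch below 0.3 rad), for 0.2 s.
2. the switch is thrown on (value of joint switch above 0.8 rad), for 0.2 s.
At the end, for the whole second after the job is handed in: Each present barrel: within 6 mm of its stub axis, under 5 mm above the flange, tilt under 0.06 rad, at rest; its lid within 8 mm of its axis, origin 84-94 mm above the barrel's, level with it to 0.06 rad; switch past 0.8 rad, kept under 0.3 until all were on and closed (horizontal distance between barrel_red and stub_red below 0.006 m and z of barrel_red in the frame of stub_red below 0.005 m and angle between each of barrel_red, barrel_blue, barrel_yellow's own z axis and vertical below 0.06 rad and horizontal distance between lid_red and barrel_red below 0.008 m and z of lid_red in the frame of barrel_red between 0.084 and 0.094 m and angle between the z axis of lid_red and the z axis of barrel_red, either way round below 0.06 rad and horizontal distance between barrel_blue and stub_blue below 0.006 m and z of barrel_blue in the frame of stub_blue below 0.005 m and horizontal distance between lid_blue and barrel_blue below 0.008 m and z of lid_blue in the frame of barrel_blue between 0.084 and 0.094 m and angle between the z axis of lid_blue and the z axis of barrel_blue, either way round below 0.06 rad and horizontal distance between barrel_yellow and stub_yellow below 0.006 m and z of barrel_yellow in the frame of stub_yellow below 0.005 m and horizontal distance between lid_yellow and barrel_yellow below 0.008 m and z of lid_yellow in the frame of barrel_yellow between 0.084 and 0.094 m and angle between the z axis of lid_yellow and the z axis of barrel_yellow, either way round below 0.06 rad and linear speed of each of barrel_red, barrel_blue, barrel_yellow below 0.03 m/s and value of joint switch above 0.8 rad); the robot touches nothing.
It fails at once if a bystander (hammer, brick, mandrel, jar) is moved more than 3 cm (distance of any of hammer, firebrick, mandrel, flux_jar from where it was at the start of the episode above 0.03 m).
Of barrel_red, barrel_blue, barrel_yellow only 2 to 3 are there at a start; the rules pass over those that are not, and their reading is None.
At some moment in a run one of barrel_red, barrel_blue, barrel_yellow, lid_red, lid_blue, lid_yellow may be knocked a few centimetres aside while the robot is not near it.
It also fails if it takes over 210 s, if anything falls off the work surface, if the arm or the gripper's body presses on something with over 40 N, if the wrist force passes 120 N, or if a joint passes its speed limit or range.

### The arm

A 6-joint arm with a two-finger parallel gripper is mounted at the origin on the work surface. World frame = base frame: x ahead of the robot, y to its left, z up, the work surface at z = 0. Lengths are in mm, angles in rad, forces in N, time in s.
With the tool pointing down it reaches from about 350 to 975 mm from the base axis. Payload 4.9 kg.
Tool frame: the origin (TCP) lies on the centre line of the jaws, within the pads' length; the fingertips stand bot.tip_reach ahead of it and the grasp point (between the pads) lies 8 mm behind it (bot.tip_reach is the distance from the TCP to the fingertips, in mm); z points along the fingers, y is the line along which they close (so a half turn about z gives the same grasp; the last joint's range is limited). The gripper opens to 85 mm and grips with 20 to 120 N. Pads are 22 mm wide; open, the fingers measure 114 mm over their backs; the gripper's body (76 mm by 85 mm) begins 54 mm behind the grasp point. The pads swing forward as they close: fully open they stand 13 mm farther back than shut.
Start: joints at [1.13, 0.053, 1.613, -0, 1.476, -0.119], TCP at [197.661, 592.901, 242.304] pointing down, gripper open.
Joint ranges: [-3.01, 3.01], [-1.01, 2.22], [0.06, 2.58], [-1.02, 4.17], [0.09, 2.62], [-3.14, 3.14]. Speed limits (rad/s): [2.57, 2.57, 3.14, 3.14, 3.14, 3.14].

### API

Orientations are given as [roll, pitch, yaw] about the fixed x, y, z axes, in that order (R = Rz(yaw) Ry(pitch) Rx(roll)).
In Python, from rig import bot gives the robot as it stands.
- The arm moves only by the shell command python3 inch.py 'ROWS' [FORCE]. ROWS is rows parted by semicolons, their numbers by spaces, 1 to 20 of them, each of 7 numbers: dx, dy, dz in mm, then a rotation vector rx, ry, rz in rad, then the finger opening in mm; each row is the pose to reach, as a shift and turn from the pose commanded when the command began, along the tool's axes at that moment; what a row does not reach only later rows make up. A row lasts 1/12 s, in which the tool goes at most 41.7 mm and 0.125 rad, less where a joint would pass 70% of its speed; a pose out of reach is approached as far as the arm can. The fingers move at their own pace and stop on an object; FORCE is the grip in N (left out, the last holds). Time passes only in rows, so rows that do not move let the fingers close. It prints the time, the measured TCP pose, the force, the opening and the grip force at its end.
- bot.get_state(): the state, without advancing time (a new reading comes with each control period).
- bot.capture(name): name is "side" or "top"; returns the picture (420x560x3 uint8, red, green, blue); there is no depth.
- bot.camera_model(name): a dict with "fx", "fy", "cx", "cy" (pixels), "k1" (the pictures are not rectified: a ray, as slopes to the right and down, at radius r is drawn at 1 + k1 r^2 times it, then the intrinsics apply), "T" (4x4, takes a point from camera to world coordinates). Camera axes: x right, y down, z forward; pixel columns grow to the right and rows downward; lengths in mm; the calibration is good to about 2 mm. A picture is of the moment at which its call begins. camera_model takes no time and is no camera call.
- bot.finish_job(): hands the job in; it is judged then, once.
The state is a dict: "time": time; "qpos": joint angles; "joint_vel": joint speeds; "effort": joint torques, N m; "position": TCP position; "tool_rot": TCP orientation; "force": force on the tool from outside, world axes, zero at the start; "moment": the same for the moment, N m; "gripper_width": finger opening in mm; "grasp_force": force on a finger pad.
Only numpy, scipy, OpenCV 4.12 (cv2) and the standard library are available. Lean on these libraries where they do the work, as an engineer would, in place of code of your own. Each camera call takes 0.05 s, during which the arm holds its last target. There are 200 camera calls.

## Working session

There is one attempt and no reset: what is moved stays moved. The work goes in short steps, Python scripts to look and compute and a shell command to move; the robot and the scene stay as the last step left them, time stands still between calls to the robot, and variables do not carry over. Pictures are saved under pics/ and viewed, at most 14 in all, crops included, and the job is handed in when it is done.

```bash
ls; mkdir -p pics
python3 - <<'E'
from rig import bot
import cv2
print(bot.get_state(), bot.tip_reach)
for n in("top","side"):
    print(n,bot.camera_model(n)); cv2.imwrite(f"pics/{n}0.png",bot.capture(n)[:,:,::-1])
E
```

```text
inch.py
pics
rig.py
{'time': 0.0, 'qpos': array([ 1.12999025e+00,  5.33186944e-02,  1.61430690e+00, -6.58949270e-06,
        1.47598099e+00, -1.18982867e-01]), 'joint_vel': array([ 0.00110046, -0.00172339,  0.0006765 , -0.00010626, -0.00062513,
       -0.00098908]), 'effort': array([-2.37558939e-03, -3.93682694e+01, -3.70167017e+01, -1.97383479e-04,
        7.19238102e-03, -8.60017870e-07]), 'position': array([197.41820356, 592.36801753, 241.07894479]), 'tool_rot': array([-3.13959219e+00, -2.32545431e-04,  2.81976984e+00]), 'force': array([-0.05341135, -0.48955983,  0.61131846]), 'moment': array([0.02283123, 0.02486418, 0.0476217 ]), 'grasp_force': 0.0, 'gripper_width': 85.87168780826484} 11.0
top {'fx': 508.51398234471833, 'fy': 508.51398234471833, 'cx': 278.7046233368116, 'cy': 211.75847980406581, 'k1': -0.000940724911732201, 'T': array([[ 6.36759530e-02, -9.75846130e-01,  2.08972972e-01,
         2.35668229e+02],
       [-9.97962462e-01, -6.14167294e-02,  1.72889972e-02,
        -3.34491094e+01],
       [-4.03696460e-03, -2.09648075e-01, -9.77768576e-01,
         1.59501813e+03],
       [ 0.00000000e+00,  0.00000000e+00,  0.00000000e+00,
         1.00000000e+00]])}
side {'fx': 409.25060138937295, 'fy': 409.25060138937295, 'cx': 270.3656853171762, 'cy': 208.14322658299477, 'k1': -0.11866229476533782, 'T': array([[ 7.21300113e-01, -3.48758787e-01,  5.98409104e-01,
        -6.51091527e+01],
       [-6.92283801e-01, -3.90043535e-01,  6.07131929e-01,
        -6.69057016e+02],
       [ 2.16630074e-02, -8.52193258e-01, -5.22778504e-01,
         6.22737333e+02],
       [ 0.00000000e+00,  0.00000000e+00,  0.00000000e+00,
         1.00000000e+00]])}
```

View pics/top0.png

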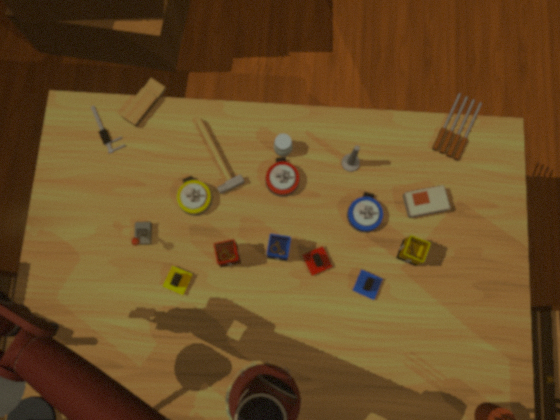

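View pics/side0.png

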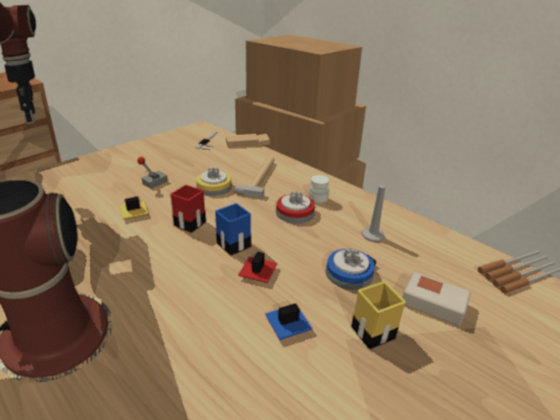

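Run:
```python
import cv2,numpy as np
t=cv2.imread("pics/top0.png");s=cv2.imread("pics/side0.png")
def g(im,u,v,h=25):
    c=im[v-h:v+h,u-h:u+h]; return cv2.resize(np.clip(c*1.5,0,255).astype(np.uint8),(200,200),interpolation=cv2.INTER_CUBIC)
A=[(228,253),(279,247),(414,250),(178,280)]
B=[(188,208),(234,228),(378,314),(134,208)]
C=[(194,196),(282,178),(366,213),(143,235)]
D=[(214,180),(296,206),(351,264),(153,175)]
cv2.imwrite("pics/m1.png",np.vstack([np.hstack([g(t,*p) for p in A]),np.hstack([g(s,*p,30) for p in B]),np.hstack([g(t,*p) for p in C])]))
cv2.imwrite("pics/m2.png",np.vstack([np.hstack([g(s,*p,28) for p in D]),np.hstack([g(t,*p) for p in [(318,261),(368,285)]]+[g(s,*p,30) for p in [(258,267),(288,318)]])]))
```

```text
(no output)
```

View pics/m1.png

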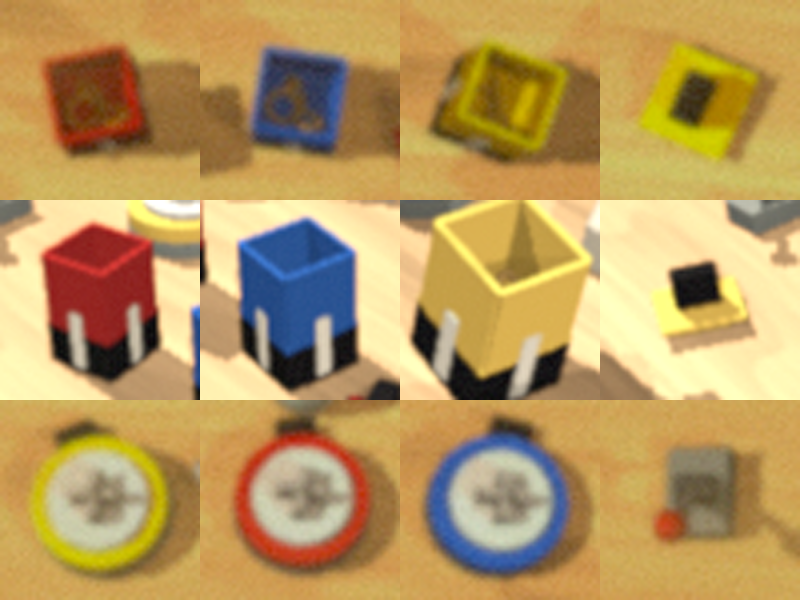

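View pics/m2.png

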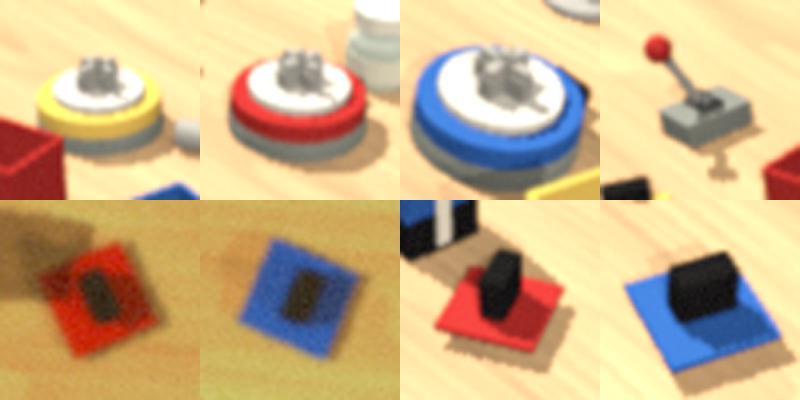

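```bash
cat > vis.py <<'E'
import numpy as np, cv2, itertools
from scipy.optimize import minimize
S=4
def proj(cm,P):
    T=cm["T"]; p=(np.asarray(P,float)-T[:3,3])@T[:3,:3]
    s=p[:,:2]/p[:,2:]; s=s*(1+cm["k1"]*(s**2).sum(1,keepdims=True))
    return s*[cm["fx"],cm["fy"]]+[cm["cx"],cm["cy"]]
def box(a,b,z0,z1,lab,skip=()):
    X,Y=a/2,b/2; q=[]
    c=[(-X,-Y),(X,-Y),(X,Y),(-X,Y)]
    for i in range(4):
        (x0,y0),(x1,y1)=c[i],c[(i+1)%4]
        q.append(([(x0,y0,z0),(x1,y1,z0),(x1,y1,z1),(x0,y0,z1)],lab+i))
    q.append(([(x,y,z1) for x,y in c],lab+4)); return q
def barrel(p):
    fl=38; q=[]; i=28;o=32;zf=32
    ci=[(-i,-i),(i,-i),(i,i),(-i,i)]; co=[(-o,-o),(o,-o),(o,o),(-o,o)]
    q.append(([(x,y,fl) for x,y in ci],1))
    for k in range(4):
        a,b=ci[k],ci[(k+1)%4]; q.append(([(*b,fl),(*a,fl),(*a,100),(*b,100)],2+k))
    for k in range(4):
        a,b,c,d=ci[k],ci[(k+1)%4],co[(k+1)%4],co[k]; q.append(([(*d,100),(*c,100),(*b,100),(*a,100)],6))
    q+=box(64,64,0,zf,10)[:4]+[(f,l+10) for f,l in box(64,64,zf,100,10)[:4]]
    return q
def lid(p): return box(44,44,0,4,1)[:4]+box(50,50,4,10,1)[:4]+box(72,72,10,16,10)+box(40,20,16,50,20)
def circ(r,z): return [(r*np.cos(t),r*np.sin(t),z) for t in np.linspace(0,2*np.pi,48,endpoint=False)]
def drive(p):
    hg,hc=p[3],p[4]
    return [("hull",circ(56,0)+circ(56,hg),1),("hull",circ(56,hg)+circ(56,hc),2),(circ(56,hc),3),("hull",circ(40,hc)+circ(40,40),4),(circ(40,40),5),
      ("X",box(40,10,40,56,10)+box(10,40,40,56,20)+box(37,7,56,62,30)+box(7,37,56,62,40),0)]
def render(model,p,cm,u0,v0,w,h,z=0.):
    c,s=np.cos(p[2]),np.sin(p[2]); R=np.array([[c,-s,0],[s,c,0],[0,0,1]]); cam=cm["T"][:3,3]
    L=np.zeros((h*S,w*S),np.uint8)
    tf=lambda f:np.asarray(f,float)@R.T+[p[0],p[1],z]
    def fill(P,lab,hull=False):
        q=(proj(cm,P)-[u0,v0]+.5)*S-.5
        q=np.round(q*16).astype(np.int32)
        if hull:q=cv2.convexHull(q)
        cv2.fillConvexPoly(L,q,lab,shift=4)
    def quads(qs):
        for f,l in qs:
            P=tf(f); n=np.cross(P[1]-P[0],P[2]-P[1])
            if n@(cam-P[0])>0: fill(P,l)
    for it in model(p):
        if it[0]=="hull": fill(tf(it[1]),it[2],True)
        elif it[0]=="X":   # merge: sides dark=7, tops=8
            qs=[(f,8 if l%10==4 else 7) for f,l in it[1]]
            quads([q for q in qs[:10] if q[1]==7]);quads([q for q in qs[:10] if q[1]==8]);quads([q for q in qs[10:] if q[1]==7]);quads([q for q in qs[10:] if q[1]==8])
        else: quads([it])
    return L
def fit(model,p0,ims,cms,z=0.,yaws=(0,),pad=55,tol=.02,off=None):
    data=[]
    for im,cm in zip(ims,cms):
        c=np.array([p0[0],p0[1],z+45]); q=proj(cm,[c]+[c+[a*pad,b*pad,d*45] for a in(-1,1) for b in(-1,1) for d in(-1,1)])
        u0,v0=np.maximum(np.floor(q.min(0)).astype(int),0); u1,v1=np.minimum(np.ceil(q.max(0)).astype(int),[559,419])
        A=cv2.resize(im[v0:v1,u0:u1].astype(np.float32),None,fx=S,fy=S,interpolation=cv2.INTER_CUBIC)
        data.append((A.reshape(-1,3),cm,u0,v0,u1-u0,v1-v0))
    def cost(p):
        t=0
        for A,cm,u0,v0,w,h in data:
            L=render(model,p,cm,u0,v0,w,h,z).ravel()
            n=np.bincount(L,minlength=64)+1e-9
            r=0
            for k in range(3):
                s=np.bincount(L,A[:,k],minlength=64); r+=(A[:,k]**2).sum()-(s*s/n).sum()
            t+=r/(A-A.mean(0)).__pow__(2).sum()
        return t
    best=None
    for y in yaws:
        x0=np.array(p0,float); x0[2]+=y; d=np.array([6,6,.12]+[5]*(len(x0)-3))
        sim=np.vstack([x0]+[x0+np.eye(len(x0))[i]*d[i] for i in range(len(x0))])
        r=minimize(cost,x0,method="Nelder-Mead",options=dict(initial_simplex=sim,xatol=tol,fatol=1e-6,maxiter=250))
        r=minimize(cost,r.x,method="Nelder-Mead",options=dict(initial_simplex=r.x+(sim-x0)*-.5,xatol=tol,fatol=1e-6,maxiter=250))
        if best is None or r.fun<best.fun: best=r
    return best.x,best.fun
def unproj(cm,uv,z):
    s=(np.asarray(uv,float)-[cm["cx"],cm["cy"]])/[cm["fx"],cm["fy"]]
    s0=s.copy()
    for _ in range(5): s=s0/(1+cm["k1"]*(s@s))
    d=cm["T"][:3,:3]@[*s,1]; o=cm["T"][:3,3]; return o+d*(z-o[2])/d[2]
def grab(bot,n=3,names=("top","side")):
    return [np.mean([bot.capture(k)for _ in range(n)],0) for k in names],[bot.camera_model(k) for k in names]
E
cat > s1.py <<'E'
from rig import bot
from vis import *
import pickle
ims,cms=grab(bot,3); pickle.dump((ims,cms),open("im0.pkl","wb"))
O={}
for n,m,uv,z in [("bR",barrel,(228,251),60),("bB",barrel,(279,246),60),("bY",barrel,(414,250),60),("lY",lid,(178,280),16),("lR",lid,(318,261),16),("lB",lid,(368,285),16),("dY",drive,(194,196),40),("dR",drive,(282,178),40),("dB",drive,(366,213),40)]:
    p=list(unproj(cms[0],uv,z)[:2])+[0]+([15,32] if m is drive else [])
    ys=np.arange(8)*np.pi/8 if m is lid else np.arange(4)*np.pi/8
    x,f=fit(m,p,ims,cms,yaws=ys); O[n]=x
    print(n,x.round(2),round(f,3),end=" ")
    for k in(0,1): y,g=fit(m,x,ims[k:k+1],cms[k:k+1]); print("|",y.round(2),round(g,3),end=" ")
    print(flush=True)
pickle.dump(O,open("obj.pkl","wb"))
E
time python3 s1.py
```

```text
bR [425.92 140.67   1.84] 0.658 | [425.64 140.45   1.84] 0.222 | [427.47 141.4    2.03] 0.386 
bB [ 4.5367e+02 -1.3000e+01 -1.2000e-01] 0.753 | [ 4.5393e+02 -1.3130e+01 -1.0000e-01] 0.284 | [ 4.5457e+02 -1.1750e+01 -1.7000e-01] 0.476 
bY [ 4.7163e+02 -4.2199e+02 -3.4000e-01] 1.093 | [ 4.6973e+02 -4.2208e+02 -3.3000e-01] 0.404 | [ 4.730e+02 -4.216e+02 -3.400e-01] 0.661 
lY [338.52 291.85  -0.34] 0.745 | [338.52 291.86  -0.34] 0.246 | [ 3.3702e+02  2.9061e+02 -3.1000e-01] 0.494 
lR [ 426.25 -134.55    0.51] 1.008 | [ 426.57 -134.43    0.48] 0.333 | [ 425.13 -135.49    0.55] 0.694 
lB [ 362.05 -293.57   -0.38] 0.514 | [ 3.6252e+02 -2.9315e+02 -3.6000e-01] 0.109 | [ 360.61 -294.53   -0.37] 0.396 
dY [6.0324e+02 2.6677e+02 8.0000e-02 1.8650e+01 3.3420e+01] 0.976 | [6.0342e+02 2.6681e+02 6.0000e-02 1.8550e+01 3.6050e+01] 0.34 | [6.0010e+02 2.6327e+02 1.7000e-01 2.1400e+01 3.5260e+01] 0.614 
dR [ 6.8358e+02 -1.0040e+01 -7.0000e-02  1.8640e+01  3.2660e+01] 0.599 | [ 6.8357e+02 -1.0040e+01 -7.0000e-02  1.7530e+01  3.2660e+01] 0.315 | [ 6.8268e+02 -1.0890e+01 -8.0000e-02  2.0360e+01  3.2320e+01] 0.299 
dB [ 5.8329e+02 -2.7845e+02 -4.0000e-02  1.9150e+01  3.1110e+01] 0.554 | [ 5.8330e+02 -2.7845e+02 -4.0000e-02  1.6660e+01  3.1110e+01] 0.246 | [ 5.8374e+02 -2.7870e+02 -5.0000e-02  1.9230e+01  3.0920e+01] 0.312 
real	1m57.678s
user	1m49.599s
sys	0m0.179s
```

```bash
cat > ov.py <<'E'
from vis import *
def tile(im,cm,model,p,z=0,h=24,k=8):
    c=proj(cm,[[p[0],p[1],z+40]])[0].astype(int); u0,v0=c-h
    L=render(model,p,cm,u0,v0,2*h,2*h,z); A=cv2.resize(np.clip(im[v0:v0+2*h,u0:u0+2*h]*1.4,0,255).astype(np.uint8),(200,200),interpolation=cv2.INTER_CUBIC)[:,:,::-1].copy()
    L=cv2.resize(L,(200,200),interpolation=cv2.INTER_NEAREST); e=(L!=np.roll(L,1,0))|(L!=np.roll(L,1,1)); A[e]=(255,0,255); return A
E
python3 - <<'E'
from ov import *
import pickle
ims,cms=pickle.load(open("im0.pkl","rb"));O=pickle.load(open("obj.pkl","rb"))
M=dict(b=barrel,l=lid,d=drive)
r=[]
for ns in (["bR","bB","bY","lY"],["dR","dB","dY","lR"]):
    r.append(np.hstack([tile(ims[1],cms[1],M[n[0]],O[n],h=30) for n in ns]))
r.append(np.hstack([tile(ims[0],cms[0],M[n[0]],O[n],h=18) for n in ["bR","bY","dY","dB"]]))
cv2.imwrite("pics/ov1.png",np.vstack(r))
E
```

```text
(no output)
```

View pics/ov1.png

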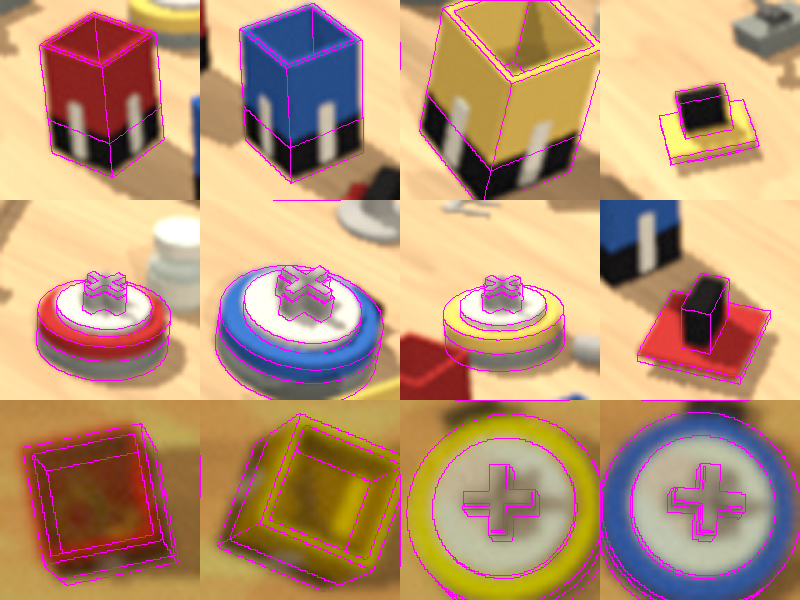

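```bash
cat > go.py <<'E'
import sys; from rig import bot; import numpy as np
from scipy.spatial.transform import Rotation as R
s=bot.get_state(); P=s["position"]; A=R.from_euler("xyz",s["tool_rot"])
print("q6",s["qpos"][5].round(2),"yaw",s["tool_rot"][2].round(3),"t",s["time"])
# targets: x,y,z,yaw ; all rows relative to the current pose
for a in sys.argv[1:]:
    x,y,z,w=map(float,a.split(","))
    d=A.inv().apply(np.array([x,y,z])-P); r=(A.inv()*R.from_euler("xyz",[np.pi,0,w])).as_rotvec()
    n=max(np.linalg.norm(d)/41.7,np.linalg.norm(r)/.125)
    print(*d.round(1),*r.round(3)," rows %.1f"%n, "q6~%.2f"%(np.arctan2(y,x)+np.pi/2-w))
E
python3 go.py 426,140.7,200,1.84 426,140.7,57,1.84
```

```text
q6 -0.12 yaw 2.82 t 0.4
-359.6 -356.7 42.2 -0.0 0.0 0.98  rows 12.2 q6~0.05
-359.6 -356.7 185.2 -0.0 0.0 0.98  rows 12.9 q6~0.05
```

```bash
python3 inch.py '-360 -357 42 0 0 0.98 85;-360 -357 42 0 0 0.98 85;-360 -357 42 0 0 0.98 85;-360 -357 42 0 0 0.98 85;-360 -357 42 0 0 0.98 85;-360 -357 42 0 0 0.98 85;-360 -357 42 0 0 0.98 85;-360 -357 42 0 0 0.98 85;-360 -357 42 0 0 0.98 85;-360 -357 42 0 0 0.98 85;-360 -357 42 0 0 0.98 85;-360 -357 42 0 0 0.98 85;-360 -357 42 0 0 0.98 85;-360 -357 42 0 0 0.98 85;-360 -357 42 0 0 0.98 85;-360 -357 42 0 0 0.98 85;-360 -357 42 0 0 0.98 85' 40; python3 go.py 426,140.7,57,1.84
```

```text
time: 1.82
position: [425.8, 141.7, 200.5]
tool_rot: [3.141, -0.0, 1.842]
force: [-0.7, 0.2, 0.2]
gripper_width: 85.0
grasp_force: 0.0
q6 -0.12 yaw 1.842 t 1.8167
-1.1 -0.1 143.5 0.0 -0.0 0.002  rows 3.4 q6~0.05
```

```bash
python3 inch.py '-1 0 40 0 0 0 85;-1 0 75 0 0 0 85;-1 0 105 0 0 0 85;-1 0 130 0 0 0 85;-1 0 143 0 0 0 85;-1 0 143 0 0 0 85;-1 0 143 0 0 0 50;-1 0 143 0 0 0 50;-1 0 143 0 0 0 50;-1 0 143 0 0 0 50;-1 0 143 0 0 0 50;-1 0 143 0 0 0 50;-1 0 143 0 0 0 50;-1 0 143 0 0 0 50' 30
```

```text
time: 2.98
position: [427.6, 139.9, 58.8]
tool_rot: [3.139, -0.001, 1.84]
force: [-1.0, 2.2, 5.9]
gripper_width: 63.6
grasp_force: 34.8
```

```bash
python3 inch.py '0 0 0 0 0 0 85;0 0 0 0 0 0 85;0 0 0 0 0 0 85;0 0 0 0 0 0 85;0 0 -40 0 0 0 85;0 0 -75 0 0 0 85;0 0 -75 0 0 0.2 85;0 0 -75 0 0 0.4 85;0 0 -75 0 0 0.6 85;0 0 -75 0 0 0.8 85;0 0 -75 0 0 1 85;0 0 -75 0 0 1.2 85;0 0 -75 0 0 1.4 85;0 0 -75 0 0 1.57 85;0 0 -75 0 0 1.57 85;0 0 -75 0 0 1.57 85;0 0 -75 0 0 1.57 85;0 0 -75 0 0 1.57 85;0 0 -75 0 0 1.57 85;0 0 -75 0 0 1.57 85'; python3 go.py 427,140,57,0.27
```

```text
time: 4.65
position: [426.4, 139.3, 132.0]
tool_rot: [3.141, 0.001, 0.269]
force: [-0.2, 0.2, -0.5]
gripper_width: 84.9
grasp_force: 0.0
q6 1.45 yaw 0.269 t 4.65
0.9 -0.6 75.0 0.0 0.001 -0.001  rows 1.8 q6~1.62
```

```bash
python3 inch.py '0 0 40 0 0 0 85;0 0 65 0 0 0 85;0 0 75 0 0 0 85;0 0 75 0 0 0 85;0 0 75 0 0 0 50;0 0 75 0 0 0 50;0 0 75 0 0 0 50;0 0 75 0 0 0 50;0 0 75 0 0 0 50;0 0 75 0 0 0 50;0 0 75 0 0 0 50;0 0 75 0 0 0 50;0 0 75 0 0 0 50' 30;python3 go.py 427,140,57,0.27
```

```text
time: 5.73
position: [428.1, 139.7, 59.2]
tool_rot: [3.141, -0.003, 0.27]
force: [-1.0, 0.8, 6.1]
gripper_width: 63.7
grasp_force: 35.0
q6 1.45 yaw 0.27 t 5.7333
-1.0 -0.6 2.2 0.0 -0.003 0.0  rows 0.1 q6~1.62
```

```bash
cat > stub.py <<'E'
from vis import *
import pickle,sys
ims,cms=pickle.load(open("im0.pkl","rb"));O=pickle.load(open("obj.pkl","rb"))
def cross(p):
    return [(circ(40,40),5),("X",box(40,10,40,56,10)+box(10,40,40,56,20)+box(37,7,56,62,30)+box(7,37,56,62,40),0)]
def crop_cost(p,im,cm,c,h):
    q=proj(cm,[[*c,51]])[0].round().astype(int); u0,v0=q-h
    A=cv2.resize(im[v0:v0+2*h,u0:u0+2*h].astype(np.float32),None,fx=S,fy=S,interpolation=cv2.INTER_CUBIC).reshape(-1,3)
    L=render(cross,p,cm,u0,v0,2*h,2*h).ravel(); n=np.bincount(L,minlength=64)+1e-9
    return sum((A[:,k]**2).sum()-(np.bincount(L,A[:,k],minlength=64)**2/n).sum() for k in range(3))/A.size
for n in ("dR","dB","dY"):
    for k,h in((0,9),(1,12)):
        r=[]
        for y in np.arange(-.75,.8,.15):
            x0=np.array([*O[n][:2],y]); m=minimize(crop_cost,x0,args=(ims[k],cms[k],O[n][:2],h),method="Nelder-Mead",options=dict(initial_simplex=x0+np.array([[0,0,0],[3,0,0],[0,3,0],[0,0,.12]]),xatol=.02,fatol=1e-4))
            r.append((m.fun.round(1),*m.x.round(2)))
        r.sort(); print(n,k,*r[:4])
E
python3 stub.py; python3 go.py 428,139.7,195,.27 685,-11,160,-.07
```

```text
dR 0 (np.float64(135.7), np.float64(680.71), np.float64(-12.31), np.float64(-0.2)) (np.float64(135.7), np.float64(680.71), np.float64(-12.3), np.float64(-0.2)) (np.float64(135.7), np.float64(680.73), np.float64(-12.34), np.float64(-0.2)) (np.float64(135.7), np.float64(680.87), np.float64(-12.36), np.float64(-0.21))
dR 1 (np.float64(254.4), np.float64(682.25), np.float64(-10.88), np.float64(-0.02)) (np.float64(254.5), np.float64(682.21), np.float64(-11.27), np.float64(-0.04)) (np.float64(254.6), np.float64(682.18), np.float64(-11.25), np.float64(-0.04)) (np.float64(254.7), np.float64(682.3), np.float64(-11.23), np.float64(-0.04))
dB 0 (np.float64(139.1), np.float64(580.53), np.float64(-280.13), np.float64(-0.12)) (np.float64(139.2), np.float64(580.52), np.float64(-280.13), np.float64(-0.12)) (np.float64(139.8), np.float64(580.51), np.float64(-279.92), np.float64(-0.13)) (np.float64(139.8), np.float64(580.75), np.float64(-279.46), np.float64(-0.11))
dB 1 (np.float64(340.6), np.float64(582.96), np.float64(-278.91), np.float64(-0.02)) (np.float64(340.9), np.float64(582.96), np.float64(-2
[... 245 characters left out ...]
3.5), np.float64(0.06)) (np.float64(123.7), np.float64(602.04), np.float64(263.32), np.float64(0.06)) (np.float64(123.8), np.float64(602.05), np.float64(263.07), np.float64(0.05)) (np.float64(124.0), np.float64(602.04), np.float64(263.09), np.float64(0.05))
dY 1 (np.float64(221.1), np.float64(602.66), np.float64(265.99), np.float64(0.13)) (np.float64(221.3), np.float64(602.56), np.float64(265.5), np.float64(0.16)) (np.float64(221.5), np.float64(603.07), np.float64(265.7), np.float64(0.13)) (np.float64(221.6), np.float64(602.66), np.float64(265.63), np.float64(0.17))
q6 1.45 yaw 0.27 t 5.7333
0.4 0.0 -135.8 0.0 -0.003 0.0  rows 3.3 q6~1.62
207.7 213.8 -100.0 -0.0 -0.003 0.34  rows 7.5 q6~1.62
```

```bash
python3 inch.py '0 0 -40 0 0 0 50;0 0 -80 0 0 0 50;0 0 -115 0 0 0 50;30 30 -115 0 0 .1 50;60 60 -115 0 0 .2 50;90 90 -110 0 0 .32 50;120 120 -105 0 0 .32 50;150 150 -100 0 0 .32 50;175 180 -100 0 0 .32 50;195 202 -100 0 0 .32 50;207 213 -100 0 0 .32 50;207 214 -100 0 0 .32 50;207 214 -100 0 0 .32 50;207 214 -100 0 0 .32 50'
cat > held.py <<'E'
# fit the held/standing barrel (or lid) at known bottom height: args model x y z yaw ; saves overlay
import sys,pickle; from rig import bot; from ov import *
m=dict(b=barrel,l=lid)[sys.argv[1]]; x,y,z,w=map(float,sys.argv[2:6])
ims,cms=grab(bot,3); pickle.dump((ims,cms),open("last.pkl","wb"))
for k in (0,1):
    def ok(p): return p
    r,f=fit(m,[x,y,w],ims[k:k+1],cms[k:k+1],z=z,pad=45); print(k,r.round(2),round(f,3))
    if k: cv2.imwrite("pics/"+sys.argv[6],np.hstack([tile(ims[k],cms[k],m,[x,y,w],z,h=32),tile(ims[k],cms[k],m,r,z,h=32),tile(ims[k],cms[k],m,[x,y,w],z-50,h=32)]))
E
python3 - <<'E'
from rig import bot
s=bot.get_state();print(s["position"],s["tool_rot"])
E
```

```text
time: 6.9
position: [681.8, -11.3, 156.0]
tool_rot: [-3.141, 0.003, -0.05]
force: [0.4, -0.7, -3.7]
gripper_width: 63.4
grasp_force: 36.5
[681.84633791 -11.3092739  155.98310962] [-3.14126543e+00  2.82943761e-03 -5.00843904e-02]
```

```bash
python3 held.py b 681.8 -11.3 96.8 -0.05 h1.png
```

```text
0 [ 7.0707e+02 -5.3900e+00 -2.2000e-01] 0.463
1 [ 6.921e+02 -3.850e+00  1.500e-01] 0.52
```

View pics/h1.png

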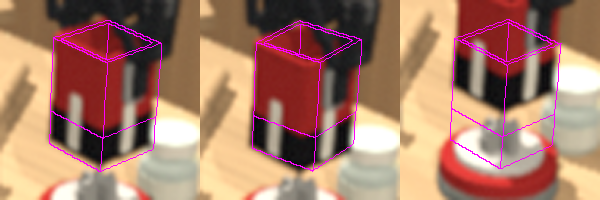

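```bash
cat > foot.py <<'E'
import sys,pickle; from vis import *
# side-camera fit of the lower part of a held barrel; yaw & z known
def lower(p):
    q=box(64,64,0,32,10)[:4]+[(f,l+10) for f,l in box(64,64,32,70,10)[:4]]
    for i,(a,b) in enumerate([((0,-1),(1,0)),((1,0),(0,1)),((0,1),(-1,0)),((-1,0),(0,-1))]):
        n=np.array(a); t=b; c=32.3*n; t=np.array(t)*(1 if n@t==0 else 0)
        t=np.array([-n[1],n[0]])*6
        q.append(([(*(c-t),0),(*(c+t),0),(*(c+t),45),(*(c-t),45)],30+i))
    return q
x,y,z,w=map(float,sys.argv[1:5]); ims,cms=pickle.load(open(sys.argv[5] if len(sys.argv)>5 else "last.pkl","rb")); im,cm=ims[1],cms[1]
c=proj(cm,[[x+a,y+b,z+d] for a in(-32,32) for b in(-32,32) for d in (0,55)])
cu=(c[:,0].min()-8,c[:,0].max()+8); top=proj(cm,[[x,y,z+62]])[0,1]; bot_=c[:,1].max()+8
u0,u1,v0,v1=int(cu[0]),int(cu[1]),int(top)+6,int(bot_)
A=cv2.resize(im[v0:v1,u0:u1].astype(np.float32),None,fx=S,fy=S,interpolation=cv2.INTER_CUBIC).reshape(-1,3)
def cost(p):
    L=render(lower,[p[0],p[1],w],cm,u0,v0,u1-u0,v1-v0,z).ravel(); n=np.bincount(L,minlength=64)+1e-9
    return sum((A[:,k]**2).sum()-(np.bincount(L,A[:,k],minlength=64)**2/n).sum() for k in range(3))/A.size
m=minimize(cost,[x,y],method="Nelder-Mead",options=dict(initial_simplex=np.array([[x,y],[x+4,y],[x,y+4]]),xatol=.02,fatol=1e-4))
print("fit",m.x.round(2),"offset",(m.x-[x,y]).round(2),m.fun.round(1),cost([x,y]).round(1))
E
python3 foot.py 681.8 -11.3 96.8 -0.05
```

```text
fit [687.08  -5.38] offset [5.28 5.92] 651.8 823.4
```

Run:
```python
from vis import *; import pickle
ims,cms=pickle.load(open("last.pkl","rb")); im,cm=ims[1],cms[1]
def up(k,h,P,segs):
    c=proj(cm,[P])[0].astype(int);A=cv2.resize(np.clip(im[c[1]-h:c[1]+h,c[0]-h:c[0]+h]*1.3,0,255).astype(np.uint8),(400,400),interpolation=cv2.INTER_CUBIC)[:,:,::-1].copy()
    f=400/(2*h)
    for s in segs:
        q=(proj(cm,s)-(c-h)+.5)*f-.5; cv2.polylines(A,[np.round(q*16).astype(np.int32)],True,(255,0,255),1,shift=4)
    return A
c,s=np.cos(-.05),np.sin(-.05)
sq=lambda z,r:[(681.8+c*a*r-s*b*r,-11.3+s*a*r+c*b*r,z) for a,b in((-1,-1),(1,-1),(1,1),(-1,1))]
O=pickle.load(open("obj.pkl","rb"))["dR"]
cr=[(682.4+c*a-s*b,-11+s*a+c*b,56) for a,b in((-20,-5),(-5,-5),(-5,-20),(5,-20),(5,-5),(20,-5),(20,5),(5,5),(5,20),(-5,20),(-5,5),(-20,5))]
cl=[(x+682.4,y-11,z) for x,y,z in circ(40,40)]
cv2.imwrite("pics/z1.png",np.hstack([up(8,30,(682,-11,130),[sq(96.8,32),sq(128.8,32),sq(196.8,32),sq(196.8,28)]),up(8,26,(682,-11,55),[cr,cl,sq(96.8,32)])]))
```

```text
(no output)
```

View pics/z1.png

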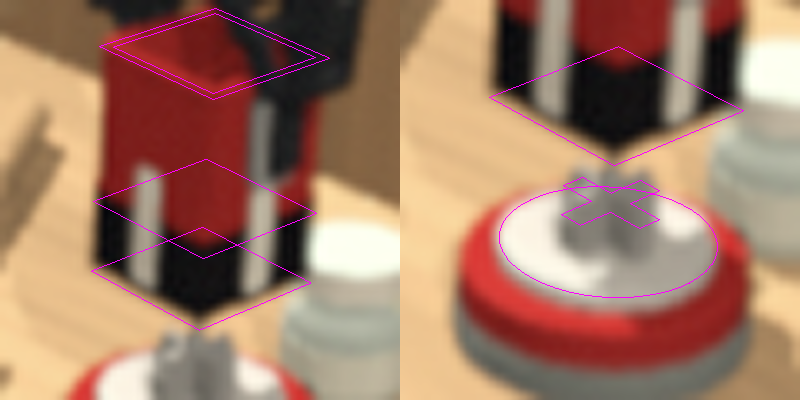

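```bash
sed -i 's/zf=32/zf=36/' vis.py; sed -i 's/box(64,64,0,32,10)/box(64,64,0,36,10)/; s/box(64,64,32,70,10)/box(64,64,36,70,10)/' foot.py
python3 foot.py 681.8 -11.3 96.8 -0.05; python3 foot.py 427.9 139.7 0 .27 im0.pkl
python3 - <<'E'
from vis import *; import pickle
ims,cms=pickle.load(open("im0.pkl","rb")); O=pickle.load(open("obj.pkl","rb"))
for n in("bR","bB","bY"):
    x,f=fit(barrel,O[n],ims,cms); O[n]=x; print(n,x.round(2),round(f,3),end=" ")
    for k in(0,1): y,g=fit(barrel,x,ims[k:k+1],cms[k:k+1]); print("|",y.round(2),round(g,3),end=" ")
    print()
pickle.dump(O,open("obj.pkl","wb"))
E
```

```text
fit [686.54  -6.09] offset [4.74 5.21] 650.4 800.3
fit [427.59 143.59] offset [-0.31  3.89] 691.6 827.2
bR [425.92 140.68   1.84] 0.612 | [425.57 140.43   1.85] 0.222 | [427.18 141.     2.01] 0.385 
bB [ 4.537e+02 -1.296e+01 -1.100e-01] 0.761 | [ 4.537e+02 -1.295e+01 -1.100e-01] 0.284 | [ 4.541e+02 -1.281e+01 -1.500e-01] 0.474 
bY [ 4.7107e+02 -4.2224e+02 -3.3000e-01] 1.064 | [ 4.7012e+02 -4.2218e+02 -3.4000e-01] 0.399 | [ 4.7178e+02 -4.2240e+02 -3.4000e-01] 0.654
```

```bash
python3 inch.py '1.5 0 6 0 0 0 50;3 0 12 0 0 0 50;3 0 18 0 0 0 50;3 0 18 0 0 0 50;3 0 22 0 0 0 50;3 0 25 0 0 0 50;3 0 25 0 0 0 50'
```

```text
time: 7.78
position: [685.6, -11.8, 131.2]
tool_rot: [-3.142, 0.001, -0.05]
force: [-1.5, 0.5, -4.0]
gripper_width: 63.7
grasp_force: 36.5
```

```bash
python3 inch.py '0 0 3 0 0 0 50;0 0 6 0 0 0 50;0 0 9 0 0 0 50;0 0 9 0 0 0 50'; python3 inch.py '0 0 3 0 0 0 50;0 0 6 0 0 0 50;0 0 6 0 0 0 50'
```

```text
time: 8.12
position: [685.6, -11.8, 122.3]
tool_rot: [-3.142, 0.001, -0.05]
force: [-0.4, -0.5, -3.8]
gripper_width: 64.0
grasp_force: 36.5
time: 8.37
position: [687.1, -11.9, 120.4]
tool_rot: [3.141, -0.002, -0.05]
force: [-2.7, 0.7, 6.2]
gripper_width: 63.7
grasp_force: 37.6
```

```bash
f(){ egrep 'pos|force: \[' ; }; python3 inch.py '-2 0 0 0 0 0 50;-2 0 0 0 0 0 50'|f; python3 inch.py '-2 0 0 0 0 0 50;-2 0 0 0 0 0 50'|f; python3 inch.py '2 2 0 0 0 0 50;2 2 0 0 0 0 50'|f; python3 inch.py '0 -4 0 0 0 0 50;0 -4 0 0 0 0 50'|f
```

```text
position: [686.3, -11.8, 120.5]
force: [1.7, 1.6, 5.9]
position: [681.8, -11.6, 117.4]
force: [0.9, 0.1, -2.5]
position: [682.8, -12.8, 115.7]
force: [-1.0, 3.5, -1.2]
position: [683.5, -9.5, 116.0]
force: [-0.9, -0.8, -3.1]
```

```bash
f(){ egrep 'pos|force: \[|rot' ; }; python3 inch.py '0 1.5 3 0 0 0 50;0 1.5 6 0 0 0 50;0 1.5 6 0 0 0 50'|f; python3 inch.py '0 0 4 0 0 0 50;0 0 4 0 0 0 50'|f
```

```text
position: [683.7, -11.1, 110.2]
tool_rot: [-3.141, 0.001, -0.05]
force: [1.8, 1.0, -4.0]
position: [683.9, -11.1, 106.4]
tool_rot: [-3.141, 0.001, -0.05]
force: [1.2, 1.5, -3.0]
```

```bash
f(){ egrep 'pos|force: \[|rot' ; }; python3 inch.py '0 0 4 0 0 0 50;0 0 7 0 0 0 50;0 0 7 0 0 0 50'|f; python3 inch.py '0 0 3 0 0 0 50;0 0 3 0 0 0 50'|f; python3 inch.py '0 0 3 0 0 0 50;0 0 3 0 0 0 50'|f
```

```text
position: [684.0, -11.1, 99.7]
tool_rot: [-3.141, 0.0, -0.05]
force: [0.4, 2.3, -4.3]
position: [684.2, -11.1, 99.6]
tool_rot: [-3.142, 0.001, -0.05]
force: [-5.8, 3.6, 7.3]
position: [684.4, -11.1, 99.5]
tool_rot: [3.142, 0.001, -0.05]
force: [-12.6, 2.9, 17.9]
```

```bash
python3 inch.py '0 0 -8 0 0 0 50;0 0 -8 0 0 0 85;0 0 -8 0 0 0 85;0 0 -8 0 0 0 85;0 0 -8 0 0 0 85;0 0 -45 0 0 0 85;0 0 -80 0 0 0 85;0 0 -100 0 0 0 85;0 0 -100 0 0 0 85'; python3 go.py 454.5,-13.4,190,-.11 454.5,-13.4,58,-.11
```

```text
time: 10.78
position: [687.4, -11.8, 201.5]
tool_rot: [3.14, -0.011, -0.05]
force: [-0.3, 0.7, 1.1]
gripper_width: 84.9
grasp_force: 0.0
q6 1.5 yaw -0.05 t 10.7833
-232.6 13.3 8.9 0.001 -0.011 0.06  rows 5.6 q6~1.65
-234.1 13.1 140.9 0.001 -0.011 0.06  rows 6.6 q6~1.65
```

```bash
python3 inch.py '-40 3 9 0 0 .06 85;-80 5 9 0 0 .06 85;-120 8 9 0 0 .06 85;-160 10 9 0 0 .06 85;-200 12 9 0 0 .06 85;-225 13 9 0 0 .06 85;-235 13 9 0 0 .06 85;-235 13 9 0 0 .06 85;-235 13 45 0 0 .06 85;-235 13 80 0 0 .06 85;-235 13 115 0 0 .06 85;-235 13 135 0 0 .06 85;-235 13 142 0 0 .06 85;-235 13 142 0 0 .06 85'; python3 go.py 454.5,-13.4,58,-.11
```

```text
time: 11.95
position: [447.3, -12.2, 49.7]
tool_rot: [-3.141, 0.005, -0.11]
force: [-0.4, 0.1, 0.4]
gripper_width: 84.7
grasp_force: 0.0
q6 1.49 yaw -0.11 t 11.95
7.2 0.4 -8.3 -0.0 0.005 -0.0  rows 0.3 q6~1.65
```

```bash
python3 inch.py '7 0 -8 0 0 0 85;7 0 -8 0 0 0 85;7 0 -8 0 0 0 50;7 0 -8 0 0 0 50;7 0 -8 0 0 0 50;7 0 -8 0 0 0 50;7 0 -8 0 0 0 50;7 0 -8 0 0 0 50;7 0 -8 0 0 0 50' 30; python3 inch.py '0 0 0 0 0 0 85;0 0 0 0 0 0 85;0 0 0 0 0 0 85;0 0 0 0 0 0 85;0 0 -40 0 0 0 85;0 0 -75 0 0 0 85;0 0 -75 0 0 -1.57 85;0 0 -75 0 0 -1.57 85;0 0 -75 0 0 -1.57 85;0 0 -75 0 0 -1.57 85;0 0 -75 0 0 -1.57 85;0 0 -75 0 0 -1.57 85;0 0 -75 0 0 -1.57 85;0 0 -75 0 0 -1.57 85;0 0 -75 0 0 -1.57 85;0 0 -75 0 0 -1.57 85;0 0 -75 0 0 -1.57 85;0 0 -75 0 0 -1.57 85;0 0 -75 0 0 -1.57 85;0 0 -75 0 0 -1.57 85'; python3 go.py 454.5,-13.4,58,1.46
```

```text
time: 12.7
position: [457.6, -13.6, 62.6]
tool_rot: [3.141, -0.005, -0.11]
force: [1.0, 0.5, 5.3]
gripper_width: 63.7
grasp_force: 34.3
time: 14.37
position: [455.4, -13.1, 134.9]
tool_rot: [-3.141, -0.0, 1.461]
force: [-0.0, -0.1, -0.2]
gripper_width: 85.1
grasp_force: 0.0
q6 -0.08 yaw 1.461 t 14.3667
-0.4 -0.8 76.9 -0.001 -0.0 0.001  rows 1.8 q6~0.08
```

```bash
python3 inch.py '0 0 40 0 0 0 85;0 0 65 0 0 0 85;0 0 76 0 0 0 85;0 0 76 0 0 0 85;0 0 76 0 0 0 50;0 0 76 0 0 0 50;0 0 76 0 0 0 50;0 0 76 0 0 0 50;0 0 76 0 0 0 50;0 0 76 0 0 0 50;0 0 76 0 0 0 50;0 0 76 0 0 0 50;0 0 76 0 0 0 50' 30;python3 inch.py '0 0 -40 0 0 0 50;0 0 -80 0 0 0 50;0 0 -115 0 0 0 50;0 0 -125 0 0 0 50;0 0 -125 0 0 0 50;0 0 -125 0 0 0 50'; python3 go.py 583.8,-279.3,185,1.53 583.8,-279.3,140,1.53
```

```text
time: 15.45
position: [457.0, -13.4, 61.0]
tool_rot: [3.139, 0.0, 1.46]
force: [-0.0, 0.1, 6.0]
gripper_width: 63.8
grasp_force: 35.1
time: 15.95
position: [455.1, -13.1, 182.9]
tool_rot: [-3.14, -0.0, 1.46]
force: [-0.9, 0.5, -3.2]
gripper_width: 63.5
grasp_force: 36.9
q6 -0.08 yaw 1.46 t 15.95
-250.3 157.4 -2.3 -0.001 -0.0 -0.07  rows 7.1 q6~-0.41
-250.3 157.5 42.7 -0.001 -0.0 -0.07  rows 7.2 q6~-0.41
```

```bash
python3 inch.py '-33 21 -2 0 0 -.07 50;-66 42 -2 0 0 -.07 50;-99 63 -2 0 0 -.07 50;-132 84 -2 0 0 -.07 50;-165 105 -2 0 0 -.07 50;-198 126 0 0 0 -.07 50;-231 147 10 0 0 -.07 50;-245 155 25 0 0 -.07 50;-250 157 40 0 0 -.07 50;-250 157 45 0 0 -.07 50;-250 157 45 0 0 -.07 50;-250 157 45 0 0 -.07 50';  python3 go.py 583.8,-279.3,128,1.53
```

```text
time: 16.95
position: [582.7, -277.1, 137.0]
tool_rot: [-3.138, -0.002, 1.531]
force: [-0.3, -0.0, -3.5]
gripper_width: 63.4
grasp_force: 36.3
q6 -0.52 yaw 1.531 t 16.95
-2.2 1.2 9.0 -0.004 -0.002 0.001  rows 0.2 q6~-0.41
```

```bash
f(){ egrep 'pos|force: \[|rot' ; }; python3 inch.py '-2 1 5 0 0 0 50;-2 1 9 0 0 0 50;-2 1 9 0 0 0 50'|f; python3 inch.py '0 0 4 0 0 0 50;0 0 6 0 0 0 50;0 0 6 0 0 0 50'|f;python3 inch.py '0 0 4 0 0 0 50;0 0 4 0 0 0 50'|f
```

```text
position: [584.8, -280.3, 130.2]
tool_rot: [-3.141, -0.0, 1.531]
force: [-0.3, -0.0, -3.0]
position: [584.7, -280.7, 123.8]
tool_rot: [-3.141, -0.0, 1.53]
force: [-0.5, 0.3, -3.3]
position: [584.7, -280.9, 119.6]
tool_rot: [-3.141, -0.0, 1.53]
force: [-0.5, -0.4, -4.4]
```

Already past the tooth tips; continue.

```bash
f(){ egrep 'pos|force: \[|rot' ; }; python3 inch.py '0 0 4 0 0 0 50;0 0 4 0 0 0 50'|f; python3 inch.py '0 0 4 0 0 0 50;0 0 6 0 0 0 50;0 0 6 0 0 0 50'|f;python3 inch.py '0 0 4 0 0 0 50;0 0 6 0 0 0 50;0 0 6 0 0 0 50'|f
```

```text
position: [585.4, -281.4, 117.0]
tool_rot: [3.141, 0.001, 1.53]
force: [-0.4, -0.6, -0.7]
position: [585.7, -281.8, 116.7]
tool_rot: [3.142, 0.001, 1.53]
force: [-10.0, 5.6, 22.7]
position: [586.3, -283.4, 115.9]
tool_rot: [3.141, 0.005, 1.531]
force: [-17.4, 5.9, 41.3]
```

```bash
f(){ egrep 'pos|force: \[|rot' ; }; python3 inch.py '0 0 -11 0 0 0 50;2.5 -1 -11 0 0 0 50;2.5 -1 -11 0 0 0 50'|f;  python3 inch.py '0 0 3 0 0 0 50;0 0 3 0 0 0 50'|f; python3 inch.py '0 0 3 0 0 0 50;0 0 3 0 0 0 50'|f
```

```text
position: [584.5, -278.8, 115.6]
tool_rot: [3.139, 0.002, 1.53]
force: [1.6, -2.8, -2.1]
position: [583.6, -278.8, 110.3]
tool_rot: [-3.141, 0.001, 1.53]
force: [1.1, -2.6, -3.4]
position: [583.6, -278.7, 107.6]
tool_rot: [-3.14, 0.0, 1.53]
force: [0.6, -3.4, -6.2]
```

```bash
f(){ egrep 'pos|force: \[|rot' ; }; python3 inch.py '0 0 4 0 0 0 50;0 0 6 0 0 0 50;0 0 6 0 0 0 50'|f;  python3 inch.py '0 0 3 0 0 0 50;0 0 3 0 0 0 50'|f; python3 inch.py '0 0 3 0 0 0 50;0 0 3 0 0 0 50'|f
```

```text
position: [583.8, -278.7, 102.3]
tool_rot: [-3.141, 0.0, 1.53]
force: [0.8, -3.4, -5.9]
position: [584.0, -278.6, 101.3]
tool_rot: [-3.141, -0.0, 1.53]
force: [-3.6, -0.6, 3.5]
position: [584.2, -278.6, 101.2]
tool_rot: [-3.14, -0.0, 1.53]
force: [-9.1, 3.1, 15.2]
```

```bash
python3 inch.py '0 0 -7 0 0 0 50;0 0 -7 0 0 0 85;0 0 -7 0 0 0 85;0 0 -7 0 0 0 85;0 0 -7 0 0 0 85;0 0 -45 0 0 0 85;0 0 -80 0 0 0 85;0 0 -100 0 0 0 85;0 0 -100 0 0 0 85;0 0 -100 0 0 0 85;0 0 -100 0 0 0 85'; python3 go.py 473,-422.8,190,1.24 473,-422.8,60,1.24
```

```text
time: 20.37
position: [583.5, -278.0, 195.8]
tool_rot: [-3.14, -0.001, 1.53]
force: [-0.2, 0.2, -1.2]
gripper_width: 84.8
grasp_force: 0.0
q6 -0.52 yaw 1.53 t 20.3667
-149.2 -104.5 5.8 -0.002 -0.001 0.29  rows 4.4 q6~-0.40
-149.4 -104.3 135.8 -0.002 -0.001 0.29  rows 5.4 q6~-0.40
```

```bash
python3 inch.py '-32 -22 0 0 0 .1 85;-64 -44 0 0 0 .2 85;-96 -66 0 0 0 .29 85;-128 -88 0 0 0 .29 85;-149 -104 5 0 0 .29 85;-149 -104 5 0 0 .29 85;-149 -104 40 0 0 .29 85;-149 -104 75 0 0 .29 85;-149 -104 110 0 0 .29 85;-149 -104 130 0 0 .29 85;-149 -104 136 0 0 .29 85;-149 -104 136 0 0 .29 85;-149 -104 136 0 0 .29 50;-149 -104 136 0 0 .29 50;-149 -104 136 0 0 .29 50;-149 -104 136 0 0 .29 50;-149 -104 136 0 0 .29 50;-149 -104 136 0 0 .29 50;-149 -104 136 0 0 .29 50;-149 -104 136 0 0 .29 50' 30; python3 inch.py '0 0 0 0 0 0 85;0 0 0 0 0 0 85;0 0 0 0 0 0 85;0 0 0 0 0 0 85;0 0 -40 0 0 0 85;0 0 -75 0 0 0 85;0 0 -75 0 0 1.57 85;0 0 -75 0 0 1.57 85;0 0 -75 0 0 1.57 85;0 0 -75 0 0 1.57 85;0 0 -75 0 0 1.57 85;0 0 -75 0 0 1.57 85;0 0 -75 0 0 1.57 85;0 0 -75 0 0 1.57 85;0 0 -75 0 0 1.57 85;0 0 -75 0 0 1.57 85;0 0 -75 0 0 1.57 85;0 0 -75 0 0 1.57 85;0 0 -75 0 0 1.57 85;0 0 -75 0 0 1.57 85'; python3 go.py 473,-422.8,60,-.33
```

```text
time: 22.03
position: [475.2, -424.2, 63.4]
tool_rot: [3.138, 0.001, 1.24]
force: [0.7, 0.4, 5.9]
gripper_width: 63.9
grasp_force: 35.9
time: 23.7
position: [473.8, -422.9, 135.8]
tool_rot: [-3.141, 0.001, -0.331]
force: [-0.2, -0.5, -0.2]
gripper_width: 85.2
grasp_force: 0.0
q6 1.06 yaw -0.331 t 23.7
-0.8 0.2 75.8 -0.0 0.001 -0.001  rows 1.8 q6~1.17
```

```bash
python3 inch.py '0 0 40 0 0 0 85;0 0 65 0 0 0 85;0 0 75 0 0 0 85;0 0 75 0 0 0 85;0 0 75 0 0 0 50;0 0 75 0 0 0 50;0 0 75 0 0 0 50;0 0 75 0 0 0 50;0 0 75 0 0 0 50;0 0 75 0 0 0 50;0 0 75 0 0 0 50;0 0 75 0 0 0 50;0 0 75 0 0 0 50' 30;python3 inch.py '0 0 -40 0 0 0 50;0 0 -80 0 0 0 50;0 0 -120 0 0 0 50;0 0 -160 0 0 0 50;0 0 -180 0 0 0 50;0 0 -180 0 0 0 50;0 0 -180 0 0 0 50'; python3 go.py 520,0,235,-.1  603.2,265.5,220,.1 603.2,265.5,140,.1
```

```text
time: 24.78
position: [475.0, -424.3, 63.5]
tool_rot: [3.14, -0.003, -0.33]
force: [-0.1, -1.5, 5.5]
gripper_width: 63.8
grasp_force: 35.7
time: 25.37
position: [474.2, -423.3, 242.0]
tool_rot: [3.141, -0.001, -0.33]
force: [-0.1, 0.3, -2.8]
gripper_width: 63.6
grasp_force: 35.6
q6 1.06 yaw -0.33 t 25.3667
-93.9 -415.3 6.5 0.001 -0.001 -0.23  rows 10.2 q6~1.67
-101.3 -693.4 21.3 0.001 -0.001 -0.43  rows 16.8 q6~1.89
-101.4 -693.5 101.3 0.001 -0.001 -0.43  rows 17.0 q6~1.89
```

```bash
python3 inch.py '-95 -415 10 0 0 -.23 50;-95 -415 10 0 0 -.23 50;-95 -415 10 0 0 -.23 50;-95 -415 10 0 0 -.23 50;-95 -415 10 0 0 -.23 50;-95 -415 10 0 0 -.23 50;-95 -415 10 0 0 -.23 50;-95 -415 10 0 0 -.23 50;-101 -693 21 0 0 -.43 50;-101 -693 21 0 0 -.43 50;-101 -693 21 0 0 -.43 50;-101 -693 21 0 0 -.43 50;-101 -693 21 0 0 -.43 50;-101 -693 21 0 0 -.43 50;-101 -693 21 0 0 -.43 50;-101 -693 21 0 0 -.43 50;-101 -693 21 0 0 -.43 50;-101 -693 21 0 0 -.43 50;-101 -693 21 0 0 -.43 50;-101 -693 21 0 0 -.43 50';  python3 go.py 603.2,265.5,140,.1
```

```text
time: 27.03
position: [601.6, 264.5, 216.5]
tool_rot: [3.14, 0.006, 0.1]
force: [0.5, -0.2, -3.2]
gripper_width: 63.8
grasp_force: 36.2
q6 1.77 yaw 0.1 t 27.0333
2.1 -0.9 76.5 0.002 0.006 0.0  rows 1.8 q6~1.89
```

```bash
f(){ egrep 'pos|force: \[|rot' ; };python3 inch.py '2 -1.5 35 0 0 0 50;2 -1.5 65 0 0 0 50;2 -1.5 83 0 0 0 50;2 -1.5 83 0 0 0 50;2 -1.5 83 0 0 0 50'|f;  python3 go.py 603.6,266,127,.1
```

```text
position: [603.6, 265.0, 135.1]
tool_rot: [3.14, 0.004, 0.098]
force: [-0.2, -0.8, -2.1]
q6 1.77 yaw 0.098 t 27.45
0.1 -1.0 8.1 0.001 0.004 -0.002  rows 0.2 q6~1.89
```

```bash
f(){ egrep 'pos|force: \[|rot' ; };python3 inch.py '0 -1 4 0 0 0 50;0 -1 7 0 0 0 50;0 -1 7 0 0 0 50'|f;  python3 inch.py '0 0 4 0 0 0 50;0 0 4 0 0 0 50'|f;python3 inch.py '0 0 4 0 0 0 50;0 0 4 0 0 0 50'|f
```

```text
position: [605.6, 267.8, 131.6]
tool_rot: [-3.141, -0.002, 0.099]
force: [-0.4, -0.5, -1.9]
position: [605.0, 267.9, 126.5]
tool_rot: [-3.142, -0.0, 0.1]
force: [-0.2, 0.8, -2.8]
position: [604.8, 267.9, 122.2]
tool_rot: [-3.142, 0.0, 0.1]
force: [-0.1, -0.4, -2.5]
```

```bash
f(){ egrep 'pos|force: \[|rot' ; };python3 inch.py '-.8 1.5 0 0 0 0 50;-.8 1.5 2 0 0 0 50'|f;  python3 inch.py '0 0 4 0 0 0 50;0 0 4 0 0 0 50'|f;python3 inch.py '0 0 3 0 0 0 50;0 0 3 0 0 0 50'|f
```

```text
position: [604.4, 266.2, 120.4]
tool_rot: [3.142, -0.001, 0.1]
force: [-1.0, 0.6, -2.0]
position: [605.4, 266.4, 118.7]
tool_rot: [-3.142, -0.002, 0.1]
force: [-1.2, -1.4, 6.6]
position: [606.6, 266.7, 118.2]
tool_rot: [-3.141, -0.005, 0.1]
force: [-3.0, -1.9, 13.1]
```

```bash
f(){ egrep 'pos|force: \[' ; };python3 inch.py '-2 0 -3 0 0 0 50;-2 0 -3 0 0 0 50'|f;  python3 inch.py '-2 0 0 0 0 0 50;-2 0 0 0 0 0 50'|f;python3 inch.py '0 2 0 0 0 0 50;0 2 0 0 0 0 50'|f;python3 inch.py '0 2 0 0 0 0 50;0 2 0 0 0 0 50'|f
```

```text
position: [603.6, 266.4, 117.8]
force: [3.0, 1.0, -1.7]
position: [601.9, 266.3, 117.1]
force: [4.9, 0.5, 0.6]
position: [601.9, 265.0, 116.9]
force: [4.7, 3.6, -0.7]
position: [601.9, 264.6, 116.8]
force: [4.5, 8.4, -1.5]
```

```bash
f(){ egrep 'pos|force: \[|rot' ; };python3 inch.py '1.5 -3 0 0 0 0 50;1.5 -3 3 0 0 0 50;1.5 -3 3 0 0 0 50'|f;  python3 inch.py '0 0 3 0 0 0 50;0 0 3 0 0 0 50'|f;python3 inch.py '0 0 3 0 0 0 50;0 0 3 0 0 0 50'|f
```

```text
position: [602.1, 265.2, 112.5]
tool_rot: [-3.141, -0.001, 0.1]
force: [3.8, 2.7, -3.3]
position: [602.1, 265.2, 109.8]
tool_rot: [-3.141, -0.001, 0.1]
force: [4.9, 2.5, -2.7]
position: [602.1, 265.2, 107.1]
tool_rot: [-3.141, -0.001, 0.1]
force: [3.5, 3.1, -2.6]
```

```bash
f(){ egrep 'pos|force: \[|rot' ; };python3 inch.py '0 0 3 0 0 0 50;0 0 4 0 0 0 50;0 0 4 0 0 0 50'|f;  python3 inch.py '0 0 3 0 0 0 50;0 0 3 0 0 0 50'|f;python3 inch.py '0 0 3 0 0 0 50;0 0 3 0 0 0 50'|f;python3 inch.py '0 0 -7 0 0 0 50;0 0 -7 0 0 0 85;0 0 -7 0 0 0 85;0 0 -7 0 0 0 85;0 0 -7 0 0 0 85;0 0 -45 0 0 0 85;0 0 -80 0 0 0 85;0 0 -110 0 0 0 85;0 0 -110 0 0 0 85;0 0 -110 0 0 0 85;0 0 -110 0 0 0 85'
```

```text
position: [602.1, 265.2, 103.5]
tool_rot: [-3.141, -0.001, 0.1]
force: [3.6, 2.9, 0.8]
position: [602.4, 265.2, 103.4]
tool_rot: [3.142, -0.0, 0.1]
force: [-3.5, 0.3, 13.7]
position: [602.5, 265.3, 103.4]
tool_rot: [3.141, -0.0, 0.1]
force: [-9.5, -1.8, 25.4]
time: 31.28
position: [601.3, 264.7, 206.0]
tool_rot: [3.141, 0.002, 0.1]
force: [-0.6, 0.3, 0.3]
gripper_width: 84.9
grasp_force: 0.0
```

```bash
cat > s2.py <<'E'
from rig import bot
from ov import *
import pickle
ims,cms=grab(bot,3); O=pickle.load(open("obj.pkl","rb")); T=[]
for n in ("lY","lR","lB"):
    for k in (0,1): y,g=fit(lid,O[n],ims[k:k+1],cms[k:k+1],yaws=(0,.4,-.4)); print(n,k,y.round(2),round(g,3)); T.append(tile(ims[k],cms[k],lid,y,h=24))
B={"bR":(684.1,-11.1,-.05),"bB":(583.9,-278.7,-.04),"bY":(602.3,265.2,.1)}
T+=[tile(ims[1],cms[1],barrel,p,40,h=30) for p in B.values()]+[tile(ims[0],cms[0],barrel,p,40,h=24) for p in B.values()]
cv2.imwrite("pics/s2.png",np.vstack([np.hstack(T[i:i+4]) for i in (0,4,8)]))
E
python3 s2.py
```

```text
lY 0 [338.68 240.29   0.87] 0.865
lY 1 [ 3.3687e+02  2.9075e+02 -3.1000e-01] 0.474
lR 0 [ 426.68 -135.35    0.5 ] 0.348
lR 1 [ 423.73 -138.07    0.56] 0.445
lB 0 [ 362.96 -290.92   -0.37] 0.3
lB 1 [ 361.65 -292.54   -0.37] 0.497
```

View pics/s2.png

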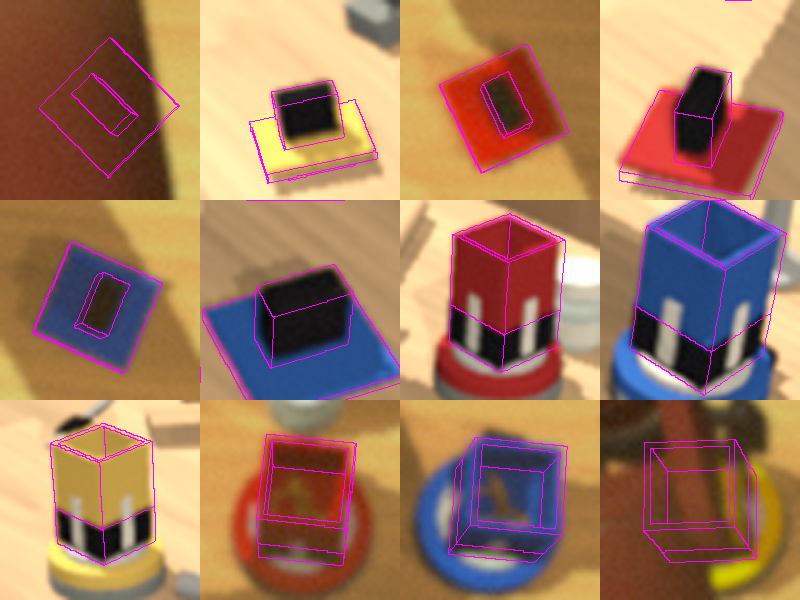

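```bash
python3 go.py 340.5,291,150,-.33
```

```text
q6 1.77 yaw 0.1 t 31.5833
-256.7 -52.1 56.3 0.001 0.002 0.43  rows 6.4 q6~2.61
```

```bash
python3 inch.py '-40 -8 0 0 0 .1 85;-80 -16 5 0 0 .2 60;-120 -24 15 0 0 .3 60;-160 -32 25 0 0 .43 60;-200 -40 40 0 0 .43 60;-235 -48 50 0 0 .43 60;-257 -52 56 0 0 .43 60;-257 -52 56 0 0 .43 60;-257 -52 56 0 0 .43 60;-257 -52 56 0 0 .43 60'; python3 go.py 340.5,291,35,-.33
```

```text
time: 32.42
position: [341.9, 291.4, 151.9]
tool_rot: [-3.141, -0.001, -0.33]
force: [0.4, 1.0, -0.3]
gripper_width: 60.0
grasp_force: 0.0
q6 2.44 yaw -0.33 t 32.4167
-1.3 0.9 116.9 -0.001 -0.001 -0.0  rows 2.8 q6~2.61
```

```bash
python3 inch.py '-1 1 35 0 0 0 60;-1 1 70 0 0 0 60;-1 1 100 0 0 0 60;-1 1 117 0 0 0 60;-1 1 117 0 0 0 60;-1 1 117 0 0 0 10;-1 1 117 0 0 0 10;-1 1 117 0 0 0 10;-1 1 117 0 0 0 10;-1 1 117 0 0 0 10;-1 1 117 0 0 0 10;-1 1 117 0 0 0 10;-1 1 117 0 0 0 10;-1 1 117 0 0 0 10' 30;python3 inch.py '0 0 -40 0 0 0 10;0 0 -80 0 0 0 10;0 0 -120 0 0 0 10;0 0 -160 0 0 0 10;0 0 -180 0 0 0 10;0 0 -180 0 0 0 10'; python3 go.py 602.3,265.2,215,.1
```

```text
time: 33.58
position: [341.7, 291.5, 36.6]
tool_rot: [-3.138, -0.004, -0.33]
force: [0.9, -0.2, 6.7]
gripper_width: 19.6
grasp_force: 33.8
time: 34.08
position: [342.1, 292.1, 221.2]
tool_rot: [-3.133, -0.007, -0.33]
force: [0.5, 0.4, -0.9]
gripper_width: 19.2
grasp_force: 32.9
q6 2.44 yaw -0.33 t 34.0833
254.8 -58.7 8.6 -0.007 -0.009 -0.43  rows 6.3 q6~1.89
```

```bash
python3 inch.py '40 -9 0 0 0 -.1 10;80 -18 0 0 0 -.2 10;120 -28 0 0 0 -.3 10;160 -37 0 0 0 -.43 10;200 -46 0 0 0 -.43 10;235 -54 4 0 0 -.43 10;255 -59 8 0 0 -.43 10;255 -59 8 0 0 -.43 10;255 -59 8 0 0 -.43 10;255 -59 8 0 0 -.43 10;255 -59 8 0 0 -.43 10'; python3 go.py 603.3,265.2,180,.1
```

```text
time: 35.0
position: [598.7, 264.0, 205.8]
tool_rot: [3.142, 0.001, 0.101]
force: [-0.8, -0.4, -0.8]
gripper_width: 19.5
grasp_force: 32.8
q6 1.77 yaw 0.101 t 35.0
4.7 -0.7 25.8 0.0 0.001 0.001  rows 0.6 q6~1.88
```

```bash
f(){ egrep 'pos|force: \[|rot' ; };python3 inch.py '5 -1 10 0 0 0 10;5 -1 20 0 0 0 10;5 -1 25 0 0 0 10;5 -1 25 0 0 0 10;5 -1 25 0 0 0 10'|f; python3 go.py 603,265.2,168,.1
```

```text
position: [604.2, 265.1, 180.1]
tool_rot: [3.141, 0.002, 0.1]
force: [0.3, -0.7, -0.3]
q6 1.77 yaw 0.1 t 35.4167
-1.2 -0.2 12.1 0.0 0.002 0.0  rows 0.3 q6~1.89
```

```bash
f(){ egrep 'pos|force: \[|rot' ; };python3 inch.py '-1 0 3 0 0 0 10;-1 0 6 0 0 0 10;-1 0 6 0 0 0 10'|f;python3 inch.py '0 0 3 0 0 0 10;0 0 6 0 0 0 10;0 0 6 0 0 0 10'|f;python3 inch.py '0 0 3 0 0 0 10;0 0 3 0 0 0 10;0 0 3 0 0 0 10'|f
```

```text
position: [603.7, 265.0, 174.8]
tool_rot: [3.141, 0.001, 0.1]
force: [-0.9, -0.4, -1.3]
position: [603.6, 264.9, 168.4]
tool_rot: [3.141, 0.001, 0.1]
force: [-0.9, 0.2, -1.7]
position: [604.3, 265.1, 166.6]
tool_rot: [-3.141, -0.001, 0.1]
force: [0.5, -0.0, 0.0]
```

```bash
f(){ egrep 'pos|force: \[|rot' ; };python3 inch.py '0 0 3 0 0 0 10;0 0 3 0 0 0 10'|f;python3 inch.py '0 0 -4 0 0 0 10;0 0 -4 0 0 0 60;0 0 -4 0 0 0 60;0 0 -4 0 0 0 60;0 0 -4 0 0 0 60;0 0 -30 0 0 0 60;0 0 -60 0 0 0 60;0 0 -80 0 0 0 60;0 0 -80 0 0 0 60;0 0 -80 0 0 0 60'; python3 go.py 428,-136,220,.5  428,-136,150,.5
```

```text
position: [604.7, 265.2, 166.5]
tool_rot: [3.141, -0.002, 0.1]
force: [-3.2, -0.9, 9.6]
time: 37.17
position: [604.8, 265.3, 244.9]
tool_rot: [-3.141, -0.003, 0.1]
force: [-0.7, -0.4, -1.0]
gripper_width: 59.9
grasp_force: 0.0
q6 1.77 yaw 0.1 t 37.1667
-215.9 381.7 24.0 -0.0 -0.003 -0.4  rows 10.5 q6~0.76
-216.2 381.8 94.0 -0.0 -0.003 -0.4  rows 10.8 q6~0.76
```

```bash
python3 inch.py '-216 382 24 0 0 -.4 60;-216 382 24 0 0 -.4 60;-216 382 24 0 0 -.4 60;-216 382 24 0 0 -.4 60;-216 382 24 0 0 -.4 60;-216 382 24 0 0 -.4 60;-216 382 24 0 0 -.4 60;-216 382 24 0 0 -.4 60;-216 382 24 0 0 -.4 60;-216 382 24 0 0 -.4 60;-216 382 60 0 0 -.4 60;-216 382 94 0 0 -.4 60;-216 382 94 0 0 -.4 60;-216 382 94 0 0 -.4 60;-216 382 94 0 0 -.4 60'; python3 go.py 428,-136,36,.5
```

```text
time: 38.42
position: [427.4, -136.2, 149.8]
tool_rot: [-3.141, 0.0, 0.501]
force: [0.5, 0.8, 0.5]
gripper_width: 60.2
grasp_force: 0.0
q6 0.6 yaw 0.501 t 38.4167
0.6 0.2 113.8 -0.0 0.0 0.001  rows 2.7 q6~0.76
```

```bash
python3 inch.py '1 0 35 0 0 0 60;1 0 70 0 0 0 60;1 0 100 0 0 0 60;1 0 114 0 0 0 60;1 0 114 0 0 0 60;1 0 114 0 0 0 10;1 0 114 0 0 0 10;1 0 114 0 0 0 10;1 0 114 0 0 0 10;1 0 114 0 0 0 10;1 0 114 0 0 0 10;1 0 114 0 0 0 10;1 0 114 0 0 0 10;1 0 114 0 0 0 10' 30;python3 inch.py '0 0 -40 0 0 0 10;0 0 -80 0 0 0 10;0 0 -120 0 0 0 10;0 0 -160 0 0 0 10;0 0 -180 0 0 0 10;0 0 -180 0 0 0 10'; python3 go.py 684.1,-11.1,205,-.05
```

```text
time: 39.58
position: [430.1, -136.9, 38.0]
tool_rot: [3.138, -0.003, 0.5]
force: [-0.2, 0.6, 6.0]
gripper_width: 19.4
grasp_force: 31.3
time: 40.08
position: [431.0, -137.6, 223.1]
tool_rot: [3.13, -0.007, 0.5]
force: [-0.4, 0.4, -1.0]
gripper_width: 19.4
grasp_force: 30.3
q6 0.6 yaw 0.5 t 40.0833
282.6 10.0 20.4 0.009 -0.01 0.55  rows 6.8 q6~1.60
```

```bash
python3 inch.py '40 2 0 0 0 .11 10;80 3 0 0 0 .22 10;120 5 0 0 0 .33 10;160 6 0 0 0 .44 10;200 7 0 0 0 .55 10;240 9 5 0 0 .55 10;265 10 12 0 0 .55 10;280 10 16 0 0 .55 10;283 10 16 0 0 .55 10;283 10 16 0 0 .55 10;283 10 16 0 0 .55 10'; python3 go.py 685,-11.1,182,-.05
```

```text
time: 41.0
position: [680.4, -9.5, 198.7]
tool_rot: [3.141, 0.001, -0.05]
force: [0.6, -0.5, -0.5]
gripper_width: 19.5
grasp_force: 30.2
q6 1.5 yaw -0.05 t 41.0
4.7 1.3 16.7 0.0 0.001 -0.0  rows 0.4 q6~1.60
```

```bash
f(){ egrep 'pos|force: \[|rot' ; };python3 inch.py '5 1 8 0 0 0 10;5 1 16 0 0 0 10;5 1 16 0 0 0 10;5 1 16 0 0 0 10'|f;python3 inch.py '0 0 3 0 0 0 10;0 0 6 0 0 0 10;0 0 6 0 0 0 10'|f;python3 inch.py '0 0 3 0 0 0 10;0 0 5 0 0 0 10;0 0 5 0 0 0 10'|f
```

```text
position: [685.1, -10.9, 182.0]
tool_rot: [-3.141, 0.002, -0.051]
force: [0.3, -0.7, -1.0]
position: [685.7, -10.5, 176.7]
tool_rot: [-3.142, 0.001, -0.05]
force: [-0.8, -0.3, -1.5]
position: [685.8, -10.4, 171.6]
tool_rot: [-3.142, 0.001, -0.05]
force: [-0.5, -1.2, -1.0]
```

```bash
f(){ egrep 'pos|force: \[|rot' ; };python3 inch.py '0 0 3 0 0 0 10;0 0 5 0 0 0 10;0 0 5 0 0 0 10'|f;python3 inch.py '0 0 2 0 0 0 10;0 0 2 0 0 0 10'|f;python3 inch.py '0 0 -4 0 0 0 10;0 0 -4 0 0 0 60;0 0 -4 0 0 0 60;0 0 -4 0 0 0 60;0 0 -4 0 0 0 60;0 0 -30 0 0 0 60;0 0 -60 0 0 0 60;0 0 -80 0 0 0 60;0 0 -80 0 0 0 60;0 0 -80 0 0 0 60'; python3 go.py 364.5,-293,220,-.37  364.5,-293,150,-.37
```

```text
position: [686.5, -10.6, 168.1]
tool_rot: [3.141, -0.001, -0.05]
force: [-0.4, 0.7, 1.6]
position: [686.8, -10.6, 168.0]
tool_rot: [3.141, -0.002, -0.05]
force: [-2.9, 1.6, 7.7]
time: 43.08
position: [686.9, -10.6, 247.1]
tool_rot: [3.141, -0.003, -0.05]
force: [-0.1, -0.6, -1.2]
gripper_width: 60.0
grasp_force: 0.0
q6 1.5 yaw -0.05 t 43.0833
-308.0 298.2 26.1 -0.0 -0.003 0.32  rows 10.3 q6~1.26
-308.2 298.2 96.1 -0.0 -0.003 0.32  rows 10.5 q6~1.26
```

```bash
cat > s3.py <<'E'
from rig import bot
from ov import *
import pickle
ims,cms=grab(bot,3)
for k in (0,1): y,g=fit(lid,[362,-293,-.37],ims[k:k+1],cms[k:k+1]); print(k,y.round(2),round(g,3))
E
python3 s3.py; python3 inch.py '-308 298 20 0 0 .32 60;-308 298 20 0 0 .32 60;-308 298 20 0 0 .32 60;-308 298 20 0 0 .32 60;-308 298 20 0 0 .32 60;-308 298 20 0 0 .32 60;-308 298 20 0 0 .32 60;-308 298 20 0 0 .32 60;-308 298 20 0 0 .32 60;-308 298 20 0 0 .32 60;-308 298 60 0 0 .32 60;-308 298 96 0 0 .32 60;-308 298 96 0 0 .32 60;-308 298 96 0 0 .32 60;-308 298 96 0 0 .32 60'; python3 go.py 364.5,-293,36,-.37
```

```text
0 [ 3.6325e+02 -2.9317e+02 -3.6000e-01] 0.109
1 [ 360.75 -294.47   -0.37] 0.167
time: 44.63
position: [364.3, -292.9, 150.7]
tool_rot: [3.141, -0.001, -0.369]
force: [0.3, -0.3, 0.5]
gripper_width: 59.5
grasp_force: 0.0
q6 1.1 yaw -0.369 t 44.6333
0.1 -0.0 114.7 0.0 -0.001 0.001  rows 2.8 q6~1.26
```

```bash
python3 inch.py '0 1 35 0 0 0 60;0 1 70 0 0 0 60;0 1 100 0 0 0 60;0 1 115 0 0 0 60;0 1 115 0 0 0 60;0 1 115 0 0 0 10;0 1 115 0 0 0 10;0 1 115 0 0 0 10;0 1 115 0 0 0 10;0 1 115 0 0 0 10;0 1 115 0 0 0 10;0 1 115 0 0 0 10;0 1 115 0 0 0 10;0 1 115 0 0 0 10' 30;python3 inch.py '0 0 -40 0 0 0 10;0 0 -80 0 0 0 10;0 0 -120 0 0 0 10;0 0 -160 0 0 0 10;0 0 -180 0 0 0 10;0 0 -180 0 0 0 10;0 0 -180 0 0 0 10'; python3 go.py 583.9,-278.7,200,-.04
```

```text
time: 45.8
position: [365.0, -295.3, 37.2]
tool_rot: [3.14, -0.005, -0.37]
force: [0.9, 0.5, 7.0]
gripper_width: 19.5
grasp_force: 31.1
time: 46.38
position: [363.7, -294.2, 216.4]
tool_rot: [3.14, -0.004, -0.37]
force: [-0.3, -0.3, -1.1]
gripper_width: 19.6
grasp_force: 30.0
q6 1.1 yaw -0.37 t 46.3833
199.6 -94.2 17.0 0.003 -0.003 -0.33  rows 5.3 q6~1.17
```

```bash
python3 inch.py '36 -17 0 0 0 -.1 10;72 -34 0 0 0 -.2 10;108 -51 0 0 0 -.33 10;144 -68 0 0 0 -.33 10;175 -83 6 0 0 -.33 10;192 -91 12 0 0 -.33 10;200 -94 17 0 0 -.33 10;200 -94 17 0 0 -.33 10;200 -94 17 0 0 -.33 10'; python3 go.py 584.4,-278.7,182,-.04
```

```text
time: 47.13
position: [582.1, -277.8, 194.8]
tool_rot: [-3.14, 0.004, -0.04]
force: [-0.1, 0.4, -2.1]
gripper_width: 19.1
grasp_force: 30.0
q6 1.05 yaw -0.04 t 47.1333
2.4 0.8 12.8 -0.002 0.004 -0.0  rows 0.3 q6~1.17
```

```bash
f(){ egrep 'pos|force: \[|rot' ; };python3 inch.py '2 1 8 0 0 0 10;2 1 13 0 0 0 10;2 1 13 0 0 0 10;2 1 13 0 0 0 10'|f;python3 inch.py '0 0 3 0 0 0 10;0 0 6 0 0 0 10;0 0 6 0 0 0 10'|f;python3 inch.py '0 0 3 0 0 0 10;0 0 6 0 0 0 10;0 0 6 0 0 0 10'|f
```

```text
position: [584.6, -279.5, 183.8]
tool_rot: [-3.141, 0.001, -0.041]
force: [-0.6, -0.0, -0.1]
position: [585.2, -279.3, 177.8]
tool_rot: [-3.141, 0.001, -0.04]
force: [-0.4, 0.6, -1.3]
position: [585.2, -279.2, 171.4]
tool_rot: [-3.141, 0.001, -0.04]
force: [0.3, -0.3, -1.3]
```

```bash
f(){ egrep 'pos|force: \[|rot' ; };python3 inch.py '0 0 3 0 0 0 10;0 0 5 0 0 0 10;0 0 5 0 0 0 10'|f;python3 inch.py '0 0 2 0 0 0 10;0 0 2 0 0 0 10'|f
```

```text
position: [585.8, -279.5, 167.5]
tool_rot: [3.141, -0.0, -0.04]
force: [0.5, -0.8, -1.1]
position: [586.1, -279.6, 167.3]
tool_rot: [3.141, -0.001, -0.04]
force: [-1.8, 1.1, 5.6]
```

```bash
python3 inch.py '0 0 -4 0 0 0 10;0 0 -4 0 0 0 60;0 0 -4 0 0 0 60;0 0 -4 0 0 0 60;0 0 -4 0 0 0 60;0 0 -30 0 0 0 60;0 0 -60 0 0 0 60;0 0 -100 0 0 0 60;0 0 -100 0 0 0 60;0 0 -100 0 0 0 60'; python3 go.py 420,0,265,.5 280,480,265,1.0
```

```text
time: 49.22
position: [587.1, -280.3, 269.7]
tool_rot: [3.138, -0.006, -0.04]
force: [-0.3, 0.2, -0.1]
gripper_width: 60.1
grasp_force: 0.0
q6 1.05 yaw -0.04 t 49.2167
-178.3 -273.4 2.5 0.005 -0.005 -0.54  rows 7.8 q6~1.07
-337.4 -747.4 -0.2 0.007 -0.004 -1.04  rows 19.7 q6~1.61
```

```bash
python3 inch.py '-178 -273 2 0 0 -.5 30;-178 -273 2 0 0 -.5 30;-178 -273 2 0 0 -.5 30;-178 -273 2 0 0 -.5 30;-178 -273 2 0 0 -.5 30;-178 -273 2 0 0 -.5 30;-337 -747 0 0 0 -1 0;-337 -747 0 0 0 -1 0;-337 -747 0 0 0 -1 0;-337 -747 0 0 0 -1 0;-337 -747 0 0 0 -1 0;-337 -747 0 0 0 -1 0;-337 -747 0 0 0 -1 0;-337 -747 0 0 0 -1 0;-337 -747 0 0 0 -1 0;-337 -747 0 0 0 -1 0;-337 -747 0 0 0 -1 0;-337 -747 0 0 0 -1 0;-337 -747 0 0 0 -1 0;-337 -747 0 0 0 -1 0'
cat > s4.py <<'E'
from rig import bot
from ov import *
import pickle
from scipy.optimize import least_squares
ims,cms=grab(bot,2); pickle.dump((ims,cms),open("last.pkl","wb")); T=[]
B=[(684.1,-11.1,-.05),(583.9,-278.7,-.04),(602.3,265.2,.1)]
both=lambda p:barrel(p)+[([(x,y,z+90) for x,y,z in f],l+40) for f,l in box(72,72,10,16,0)]+[([(x,y,z+90) for x,y,z in f],l+50) for f,l in box(40,20,16,50,0)]
for k in (1,0): T+=[tile(ims[k],cms[k],both,p,40,h=36 if k else 22) for p in B]
i0,_=pickle.load(open("im0.pkl","rb"))
px=[]
for k,uv in ((0,(136,241)),(1,(141,160))):   # red ball
    for im in (i0[k],):
        c=im.astype(float); r=c[...,0]-np.maximum(c[...,1],c[...,2]); u,v=uv; w=np.clip(r[v-9:v+10,u-9:u+10]-50,0,None); w[w<.25*w.max()]=0
        yy,xx=np.mgrid[v-9:v+10,u-9:u+10]; px.append(((w*xx).sum()/w.sum(),(w*yy).sum()/w.sum())); print(k,px[-1],w.max())
s=least_squares(lambda P:np.concatenate([proj(cms[k],[P])[0]-px[k] for k in(0,1)]),[450,400,92]); print("ball",s.x.round(1),s.fun.round(2))
c=proj(cms[1],[s.x])[0].astype(int); 
def raw(k,h):
    c=proj(cms[k],[s.x+[38,0,-50]])[0].astype(int); return cv2.resize(np.clip(ims[k][c[1]-h:c[1]+h,c[0]-h:c[0]+h]*1.4,0,255).astype(np.uint8),(200,200),interpolation=cv2.INTER_CUBIC)[:,:,::-1]
T+=[raw(1,30),raw(0,25)]
cv2.imwrite("pics/s4.png",np.vstack([np.hstack(T[:4]),np.hstack(T[4:])]))
E
python3 s4.py
```

```text
time: 50.88
position: [276.8, 482.6, 263.3]
tool_rot: [-3.141, 0.002, 0.962]
force: [1.0, 0.1, 0.7]
gripper_width: 0.4
grasp_force: 0.0
0 (np.float64(134.06261180679786), np.float64(240.67084078711986)) 33.33333333333334
1 (np.float64(140.4822713942949), np.float64(159.43721674220214)) 60.0
ball [441.3 418.8  93.3] [ 0.   -0.01 -0.01  0.  ]
```

View pics/s4.png

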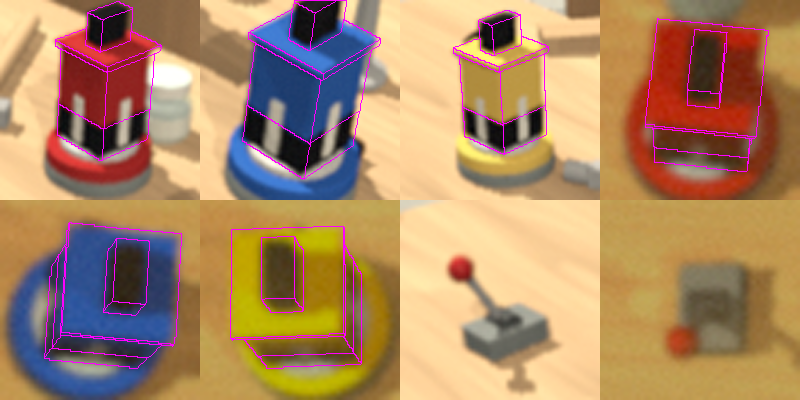

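```bash
python3 go.py 395,418,180,0
```

```text
q6 1.52 yaw 0.961 t 51.0833
16.0 131.6 83.3 0.002 0.003 0.961  rows 7.7 q6~2.38
```

```bash
python3 inch.py '4 33 20 0 0 .24 0;8 66 40 0 0 .48 0;12 99 60 0 0 .72 0;16 132 83 0 0 .96 0;16 132 83 0 0 .96 0;16 132 83 0 0 .96 0;16 132 83 0 0 .96 0;16 132 83 0 0 .96 0;16 132 83 0 0 .96 0;16 132 83 0 0 .96 0'; python3 go.py 395,418,90,0
```

```text
time: 51.92
position: [396.4, 416.6, 181.9]
tool_rot: [3.141, 0.0, 0.0]
force: [-0.3, -0.4, 0.4]
gripper_width: 0.3
grasp_force: 0.0
q6 2.25 yaw 0.0 t 51.9167
-1.4 -1.4 91.9 0.001 0.0 0.0  rows 2.2 q6~2.38
```

```bash
f(){ egrep 'pos|force: \[|rot' ; }; python3 inch.py '-1 -1 35 0 0 0 0;-1 -1 70 0 0 0 0;-1 -1 90 0 0 0 0;-1 -1 91 0 0 0 0;-1 -1 91 0 0 0 0;-1 -1 91 0 0 0 0'|f; python3 inch.py '10 0 0 0 0 0 0;20 0 0 0 0 0 0;30 0 0 0 0 0 0;40 0 0 0 0 0 0;50 0 0 0 0 0 0;60 0 0 0 0 0 0;70 0 0 0 0 0 0;80 0 0 0 0 0 0;88 0 0 0 0 0 0;92 0 0 0 0 0 0;92 0 0 0 0 0 0;92 0 0 0 0 0 0'|f;  python3 inch.py '4 0 0 0 0 0 0;8 0 0 0 0 0 0;8 0 0 0 0 0 0'|f
```

```text
position: [396.1, 419.4, 92.9]
tool_rot: [-3.14, -0.002, 0.0]
force: [1.1, 0.1, 0.4]
position: [487.5, 418.8, 91.2]
tool_rot: [3.141, -0.0, -0.0]
force: [0.5, -0.3, -0.3]
position: [492.8, 418.9, 90.9]
tool_rot: [3.14, 0.007, 0.0]
force: [-8.4, -0.5, 4.0]
```

```bash
python3 inch.py '2 0 0 0 0 0 0;2 0 0 0 0 0 0;-20 0 0 0 0 0 0;-50 0 -10 0 0 0 0;-80 0 -40 0 0 0 0;-100 0 -80 0 0 0 0;-110 20 -120 0 0 0 0;-110 20 -140 0 0 0 0;-110 20 -140 0 0 0 0;-110 20 -140 0 0 0 0'; sed -i 's#pics/s4#pics/s5#' s4.py; sed -i 's/^s=least.*/s=least_squares(lambda P:np.concatenate([proj(cms[k],[P])[0]-px[k] for k in(0,1)]),[450,400,92])/' s4.py; python3 s4.py
```

```text
time: 54.5
position: [386.2, 399.8, 234.6]
tool_rot: [-3.138, -0.005, 0.0]
force: [0.1, 0.3, -0.7]
gripper_width: 0.1
grasp_force: 0.0
0 (np.float64(134.06261180679786), np.float64(240.67084078711986)) 33.33333333333334
1 (np.float64(140.4822713942949), np.float64(159.43721674220214)) 60.0
```

View pics/s5.png

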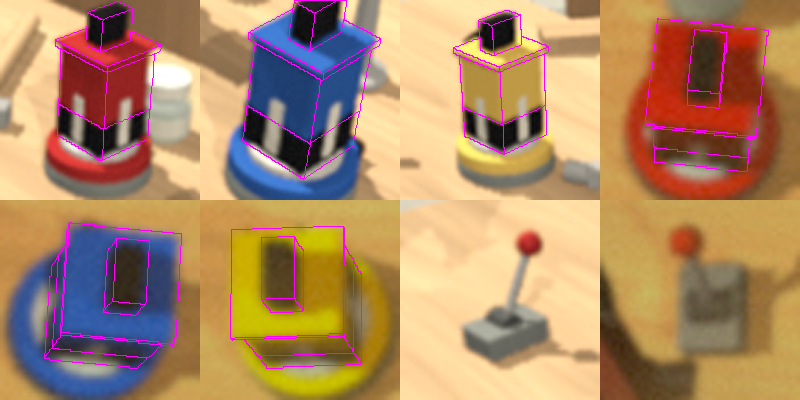

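```bash
python3 -c "
from rig import bot
print(bot.finish_job())"
```

```text
the job is handed in; nothing more can be done
None
```

The job is handed in at about 54 s of the 210 s allowed: all three barrels stand fully home on their own drives with their own lids flat on the rims, and the switch is thrown on. The final pictures from both cameras agree, but the judge's result was not returned.

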